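# Reassemble the honey filling line after washing

## Robot

A 6-joint arm with a two-finger parallel gripper is mounted at the origin on the work surface. World frame = base frame: x ahead of the robot, y to its left, z up, the work surface at z = 0. Lengths are in m, angles in rad, forces in N, time in s.
With the tool pointing down it reaches from about 0.275 to 0.85 m from the base axis. Payload 5.2 kg.
Tool frame: the origin (TCP) lies on the centre line of the jaws, within the pads' length; the fingertips stand r.finger_overhang ahead of it and the grasp point (between the pads) lies 11 mm behind it (r.finger_overhang is the distance from the TCP to the fingertips, in m); z points along the fingers, y is the line along which they close (so a half turn about z gives the same grasp; the last joint's range is limited). The gripper opens to 85 mm and grips with 20 to 120 N. Pads are 22 mm wide; open, the fingers measure 114 mm over their backs; the gripper's body (76 mm by 85 mm) begins 54 mm behind the grasp point. The pads swing forward as they close: fully open they stand 13 mm farther back than shut.
Start: joints at [-1.488, 0.259, 1.535, -0, 1.348, -0.203], TCP at [0.155, -0.528, 0.239] pointing down, gripper open.
Joint ranges: [-3.14, 3.14], [-0.91, 2.08], [0.19, 2.58], [-1.22, 4.36], [0.22, 2.71], [-3.12, 3.12]. Speed limits (rad/s): [2.57, 2.57, 3.14, 3.14, 3.14, 3.14].

## Interface

Orientations are given as a unit quaternion [w, x, y, z].
In Python, from station import r, eyes gives the robot as it stands.
- The arm moves only by the shell command python3 -m jog 'ROWS' [OPENING] [FORCE]. ROWS is JSON, a list of rows, each a list of 6 numbers: the shift along the tool's x, y, z scaled (see below), then the turn, a rotation vector about the tool's x, y, z scaled (see below). A call has 1 to 12 rows; each row shifts and turns the commanded pose from where the row before left it, along the tool's axes as they then stand; what a row does not reach is not made up. The controller multiplies each number of a shift by 0.3 m and each number of a turn by pi rad. A row lasts 1/12 s, in which the tool goes at most 41.7 mm and 7.16 degrees, less where a joint would pass 70% of its speed; a pose out of reach is approached as far as the arm can. A call with a number of a shift or a turn outside -1 to 1 is refused whole. A call with a gripper value outside its range is refused whole. OPENING is the opening, from 0 (shut) to 1 (fully open), set as the call begins (- or left out, the last holds). The fingers move at their own pace and stop on an object; FORCE is the grip in N (left out, the last holds). Time passes only in rows, so rows that do not move let the fingers close. It gives the time, the measured TCP pose, the force, the opening and the grip force at its end, in the units of the state.
- r.read_state(): the state, without advancing time (a new reading comes with each control period).
- eyes.capture(name): name is "side" or "top"; returns a dict with "image" (480x640x3 uint8, red, green, blue), "range_z" (480x640 float32, m along the optical axis (not along the pixel's ray), 0 where there is no reading), "fx", "fy", "cx", "cy" (pixels), "k1" (the pictures are not rectified: a ray, as slopes to the right and down, at radius r is drawn at 1 + k1 r^2 times it, then the intrinsics apply), "camera_from_world" (4x4, takes a point from world to camera coordinates). Camera axes: x right, y up, looking along -z (the intrinsics and any distortion apply to the point x, -y, -z); pixel columns grow to the right and rows downward; lengths in m; the calibration is good to about 2 mm. A picture is of the moment at which its call begins.
- r.sign_off(): hands the job in; it is judged then, once.
The state is a dict: "t": time; "joint_positions": joint angles; "joint_vel": joint speeds; "effort": joint torques, N m; "position": TCP position; "orientation": TCP orientation; "wrist_force": force on the tool from outside, world axes, zero at the start; "ft_torque": the same for the moment, N m; "grip_width": finger opening in m; "grasp_force": force on a finger pad.
Only numpy, scipy, OpenCV 4.12 (cv2) and the standard library are available. Lean on these libraries where they do the work, as an engineer would, in place of code of your own. Each camera call takes 0.05 s, during which the arm holds its last target. There are 200 camera calls.

## Task

Put the washed honey filling line back together: first turn the loose collar of the swivel coupling until its hole stands over the hole in the foot below, and push the index pin fully home through both. Then fit each T-handle standing ready on the bench fully down onto the square stem of a valve of its own, and leave those valves shut: turned clockwise to the stop, with the handle's bar lying square across the pipe (any handle goes on any valve; a valve left over without a handle does not matter). Do not disturb the honey jars.

Things in the scene. Friction and masses are not known exactly. Their poses are not given: they have to be found in the camera images.
- manifold: filling manifold, fixed: a steel pipe 320 mm long along its local y (40 mm thick) with three valve blocks 50 x 50 mm, 64 mm high, at local y = -110, 0 and +110 mm; feet 56 mm wide. Origin on the bench under the middle of the pipe; local z up
- valve_a (a joint): turn of the stem of valve a (local y = -110 mm on the manifold), rad: 0 open, 1.571 shut; grows clockwise seen from above; hard stops at 0 and 1.571; starts half open, between 0.25 and 0.7; stays where it is left (friction about 0.08 N m). A rightly fitted bar lies along the pipe when open, across it (along manifold x) when shut
- valve_b (a joint): turn of the stem of valve b (local y = 0 mm on the manifold), rad: 0 open, 1.571 shut; grows clockwise seen from above; hard stops at 0 and 1.571; starts half open, between 0.25 and 0.7; stays where it is left (friction about 0.08 N m). A rightly fitted bar lies along the pipe when open, across it (along manifold x) when shut
- valve_c (a joint): turn of the stem of valve c (local y = 110 mm on the manifold), rad: 0 open, 1.571 shut; grows clockwise seen from above; hard stops at 0 and 1.571; starts half open, between 0.25 and 0.7; stays where it is left (friction about 0.08 N m). A rightly fitted bar lies along the pipe when open, across it (along manifold x) when shut
- seat_a (a point): valve a: point on the stem axis at the round shoulder on which a fitted handle's underside rests, 72 mm above the bench; it turns with the stem. Brass stem, vertical, square 22 x 22 mm, rising 35 mm above the shoulder, top 6 mm tapered. At joint 0 and 1.571 the sides are parallel to the manifold's axes; it takes a handle in four ways
- seat_b (a point): valve b: point on the stem axis at the round shoulder on which a fitted handle's underside rests, 72 mm above the bench; it turns with the stem. Brass stem, vertical, square 22 x 22 mm, rising 35 mm above the shoulder, top 6 mm tapered. At joint 0 and 1.571 the sides are parallel to the manifold's axes; it takes a handle in four ways
- seat_c (a point): valve c: point on the stem axis at the round shoulder on which a fitted handle's underside rests, 72 mm above the bench; it turns with the stem. Brass stem, vertical, square 22 x 22 mm, rising 35 mm above the shoulder, top 6 mm tapered. At joint 0 and 1.571 the sides are parallel to the manifold's axes; it takes a handle in four ways
- coupling: swivel coupling, fixed: round steel foot 64 mm across and 55 mm high with a lug towards local +x, 46 mm wide, ending 72 mm from the axis, and a pipe stub towards local -y. Origin on the bench on the swivel axis; z up
- collar (a joint): turn of the loose collar on the coupling, rad, counter-clockwise from above positive; 0 = its hole exactly over the hole in the foot; starts between 0.5 and 1.2; stops at -1.5 and 1.5; stays where it is left (friction about 0.03 N m); the pin's taper can shift it by a millimetre
- collar_grip (a point): middle of the upper edge of the collar's grip bar, on the swivel axis, 111 mm above the bench. The black bar is 64 mm long (perpendicular to the line from the axis to the collar's hole), 18 mm wide, and rises 34 mm above the collar's upper face
- collar_hole (a point): centre of the upper mouth of the hole in the collar's lug, 77 mm above the bench, 55 mm from the swivel axis; hole 17 mm in diameter through the 20 mm thick aluminium lug (46 mm wide)
- foot_hole (a point): centre of the mouth of the hole in the foot's lug, 55 mm above the bench, 55 mm from the swivel axis along the coupling's local +x; 17 mm in diameter, 50 mm deep; 2 mm below the collar's lug when that is over it
- pin: steel index pin, upright: shank 14 mm in diameter and 60 mm long with an 8 mm tapered point below, and a dark round head 28 mm in diameter, from 60 to 96 mm above the point. Origin: at the point; z up the shank. Starts standing in its stand with the head up. Fully home the head rests on the collar's lug, the point 38 mm below the foot's hole mouth. 0.12 kg
- pin_stand: white plastic block 60 x 60 mm, 45 mm high, fixed on the bench, with a hole 17 mm in diameter and 35 mm deep in the middle in which the pin starts. Origin: centre of its underside
- handle_0: T-handle standing upright, bar on top; may be absent. Aluminium hub 44 x 44 mm, 45 mm high, foot flange 66 x 66 x 8 mm, square bore 24 x 24 mm, 40 mm deep, open below, sides parallel to the bar. Black plastic bar on the hub, 96 mm long (along local x), 18 mm wide (local y), from 45 to 78 mm above the underside. Origin: centre of the underside; z up. 0.25 kg
- handle_1: T-handle standing upright, bar on top; may be absent. Aluminium hub 44 x 44 mm, 45 mm high, foot flange 66 x 66 x 8 mm, square bore 24 x 24 mm, 40 mm deep, open below, sides parallel to the bar. Black plastic bar on the hub, 96 mm long (along local x), 18 mm wide (local y), from 45 to 78 mm above the underside. Origin: centre of the underside; z up. 0.25 kg
- handle_2: T-handle standing upright, bar on top; may be absent. Aluminium hub 44 x 44 mm, 45 mm high, foot flange 66 x 66 x 8 mm, square bore 24 x 24 mm, 40 mm deep, open below, sides parallel to the bar. Black plastic bar on the hub, 96 mm long (along local x), 18 mm wide (local y), from 45 to 78 mm above the underside. Origin: centre of the underside; z up. 0.25 kg
- jar_a: bystander: closed honey jar, 72 mm across, 105 mm tall, standing; origin at the centre of its underside. Leave it alone
- jar_b: bystander: closed honey jar, 72 mm across, 105 mm tall, standing; origin at the centre of its underside. Leave it alone
- jar_c: bystander: closed honey jar, 72 mm across, 105 mm tall, standing; origin at the centre of its underside. Leave it alone
Not all that is in view belongs to the job. Of the things that look like the coupling, the smaller one is meant.

How it is judged:
By the outcome, as a careful person would: the job done as asked, in the order asked, and still so for the second after the job is handed in, with the robot touching nothing.
Of handle_0, handle_1, handle_2 only 2 to 3 are there at a start; the rules pass over those that are not, and their reading is None.
At some moment in a run one of handle_0, handle_1, handle_2 may be knocked a few centimetres aside while the robot is not near it.
It also fails if it takes over 210 s, if anything falls off the work surface, if the arm or the gripper's body presses on something with over 40 N, if the wrist force passes 120 N, or if a joint passes its speed limit or range.

## Working session

There is one attempt and no reset: what is moved stays moved. The work goes in short steps, Python scripts to look and compute and a shell command to move; the robot and the scene stay as the last step left them, time stands still between calls to the robot, and variables do not carry over. Pictures are saved under pics/ and viewed, at most 14 in all, crops included, and the job is handed in when it is done.

```bash
ls; mkdir -p pics
cat > h.py <<'E'
import numpy as np, cv2
from station import r, eyes
def cap(n):
    c=eyes.capture(n); return c
def rays(c,uv):
    uv=np.atleast_2d(np.array(uv,float))
    d=np.stack([(uv[:,0]-c['cx'])/c['fx'],(uv[:,1]-c['cy'])/c['fy']],1)
    s=d.copy()
    for _ in range(20): s=d/(1+c['k1']*(s**2).sum(1,keepdims=True))
    T=np.linalg.inv(c['camera_from_world'])
    D=np.stack([s[:,0],-s[:,1],-np.ones(len(s))],1)@T[:3,:3].T
    return T[:3,3],D
def onplane(c,uv,z):
    o,D=rays(c,uv); return o+D*((z-o[2])/D[:,2])[:,None]
def cloud(c):
    h,w=c['range_z'].shape; vv,uu=np.mgrid[:h,:w]
    o,D=rays(c,np.stack([uu.ravel(),vv.ravel()],1))
    P=o+D*c['range_z'].ravel()[:,None]; P[c['range_z'].ravel()==0]=np.nan
    return P.reshape(h,w,3)
def proj(c,P):
    P=np.atleast_2d(P); q=(c['camera_from_world']@np.c_[P,np.ones(len(P))].T).T
    s=np.stack([q[:,0]/-q[:,2],-q[:,1]/-q[:,2]],1); s=s*(1+c['k1']*(s**2).sum(1,keepdims=True))
    return s*[c['fx'],c['fy']]+[c['cx'],c['cy']]
E
python3 - <<'E'
from h import *
for n in('top','side'):
    c=cap(n); cv2.imwrite(f'pics/{n}0.png',c['image'][:,:,::-1]); np.savez(f'{n}0.npz',**c)
    T=np.linalg.inv(c['camera_from_world']);print(n,T.round(3).tolist(),c['fx'],c['k1'])
print(r.read_state(),r.finger_overhang)
E
```

```text
pics
top [[-0.027, 0.98, -0.199, 0.296], [-1.0, -0.029, -0.007, -0.002], [-0.012, 0.199, 0.98, 1.595], [0.0, 0.0, 0.0, 1.0]] 549.2633199461601 -0.12232047235222289
side [[-0.738, 0.363, -0.57, -0.063], [-0.675, -0.402, 0.619, 0.734], [-0.005, 0.841, 0.541, 0.756], [0.0, 0.0, 0.0, 1.0]] 481.4649260391625 -0.0014580138755506886
{'t': 0.1, 'joint_positions': array([-1.48778745e+00,  2.59276001e-01,  1.53598324e+00, -1.12730957e-05,
        1.34801033e+00, -2.02813650e-01]), 'joint_vel': array([-0.00034073, -0.00245352, -0.00134705,  0.0009193 , -0.00049643,
        0.00174026]), 'effort': array([ 1.74933681e-03, -4.46970284e+01, -2.91245681e+01, -2.67691876e-04,
        6.40992730e-03,  2.84766054e-05]), 'position': array([ 0.15504257, -0.52720584,  0.2385508 ]), 'orientation': array([-8.37281787e-04,  9.89805028e-01,  1.42426487e-01,  4.47091796e-05]), 'wrist_force': array([-0.26606097, -0.69397976, -0.67799595]), 'ft_torque': array([ 0.0128936 , -0.02975648, -0.02580677]), 'grasp_force': 0.0, 'grip_width': 0.08548884639705029} 0.008
```

View pics/top0.png

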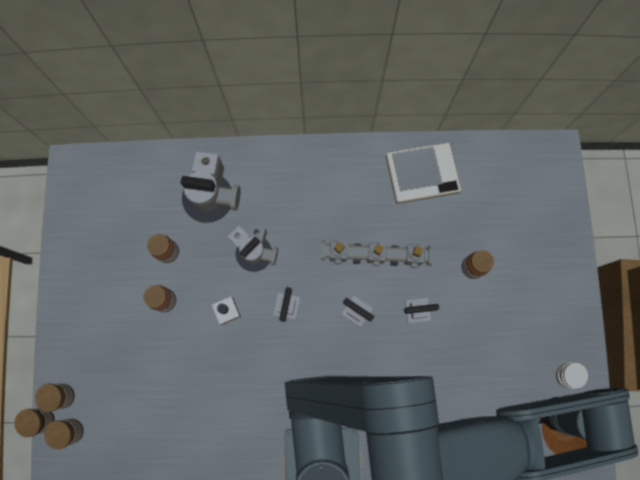

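View pics/side0.png

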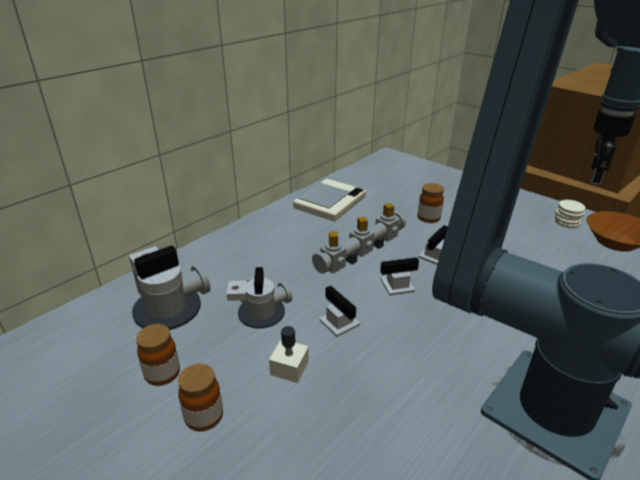

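Candidates for the coupling in the top picture are the one at (255,250), small, and the one at (203,185), large. By the description I want the small one. The pin stand is at (226,310), with the pin's dark head. The handles are at (286,304), (358,310) and (421,309). The manifold's stems are at (340,248), (378,250) and (417,252). Next is one close crop to check this.

Run:
```python
from h import *
c=dict(np.load('top0.npz')); im=c['image'][215:335,205:460,::-1]
cv2.imwrite('pics/crop1.png',cv2.resize(im,None,fx=3.1,fy=3.1,interpolation=cv2.INTER_CUBIC))
P=cloud(c)
for uv in [(203,185),(255,250),(250,247),(240,238),(223,308),(286,304),(358,310),(421,309),(340,248),(378,250),(417,252)]:
    print(uv,P[uv[1],uv[0]].round(4))
hsv=cv2.cvtColor(c['image'],cv2.COLOR_RGB2HSV); Z=P[:,:,2]
roi=np.zeros(Z.shape,bool); roi[220:335,205:460]=1
def comps(m,mn=15):
    n,l,s,ce=cv2.connectedComponentsWithStats(m.astype(np.uint8))
    return [(l==i) for i in range(1,n) if s[i,4]>=mn]
dark=roi&(hsv[:,:,2]<45)
for m in comps(dark):
    v,u=np.nonzero(m); q=cv2.minAreaRect(np.c_[u,v].astype(np.float32)); print('dark',np.round(q[0],1),np.round(q[1],1),round(q[2],1),m.sum(),np.nanpercentile(Z[m],[10,50,90]).round(3))
br=roi&(hsv[:,:,1]>110)&(hsv[:,:,0]<30)&(hsv[:,:,2]>90)
for m in comps(br,8):
    v,u=np.nonzero(m); print('brass',u.mean(),v.mean(),m.sum(),np.nanmedian(Z[m]))
```

```text
(203, 185) [0.7734 0.3039 0.1593]
(255, 250) [0.6022 0.1695 0.0815]
(250, 247) [0.6041 0.1794 0.1158]
(240, 238) [0.638  0.2119 0.0821]
(223, 308) [0.4383 0.2549 0.1088]
(286, 304) [0.4479 0.0849 0.0788]
(358, 310) [ 0.4257 -0.1134  0.0792]
(421, 309) [ 0.4237 -0.2897  0.0699]
(340, 248) [ 0.5962 -0.0689  0.1052]
(378, 250) [ 0.5869 -0.1734  0.1085]
(417, 252) [ 0.578  -0.2812  0.1087]
dark [249.8 246.8] [ 4.9 19.8] 45.0 71 [0.1   0.11  0.116]
dark [287.5 291.5] [5. 3.] 90.0 17 [0.075 0.079 0.081]
dark [427. 307.] [ 4. 18.] 90.0 36 [0.075 0.079 0.083]
dark [409.1 309.5] [3.5 8.2] 71.6 15 [0.076 0.078 0.082]
brass 338.8292682926829 246.73170731707316 41 0.10609340808998069
brass 378.1142857142857 248.85714285714286 35 0.10825776006024723
brass 417.6279069767442 250.37209302325581 43 0.1071331271217888
```

View pics/crop1.png

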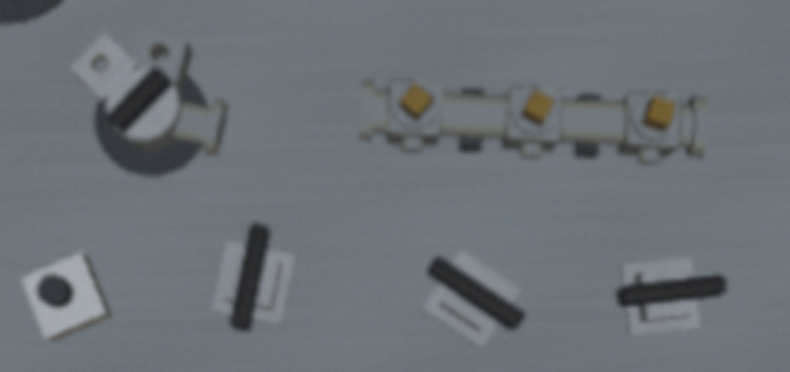

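The crop confirms the small coupling. The axis bar is at full-picture pixel (250,247), the collar hole at about (237.6,235.6) and the foot hole at about (256.6,231). The pin head is at (223,308), and the three handles and three brass stems are all visible. Now I'll take finer measurements from both views.

```bash
cat >> h.py <<'E'
def comps(m,mn=15):
    n,l,s,ce=cv2.connectedComponentsWithStats(m.astype(np.uint8),connectivity=8)
    return [(l==i) for i in range(1,n) if s[i,4]>=mn]
def sil(c,m,z):
    """silhouette pixels cast on mid-height plane: centroid, main axis angle, extents"""
    v,u=np.nonzero(m); W=onplane(c,np.c_[u,v],z)[:,:2]
    (cx,cy),(w,h),a=cv2.minAreaRect((W*1000).astype(np.float32))
    B=np.cov(W.T); e,V=np.linalg.eigh(B); d=V[:,1]
    return W.mean(0).round(4),np.round([cx,cy],1),round(np.degrees(np.arctan2(d[1],d[0]))%180,1),np.round(sorted([w,h]),1),round(a,1)
E
python3 - <<'E'
from h import *
for n,roi in(('top',(205,460,220,335)),('side',(225,460,190,385))):
    c=dict(np.load(n+'0.npz'));I=c['image'];hsv=cv2.cvtColor(I,cv2.COLOR_RGB2HSV)
    P=cloud(c); g=I.max(2)
    k=np.zeros(g.shape,bool);k[roi[2]:roi[3],roi[0]:roi[1]]=1
    print(n,'V pct',np.percentile(g[k],[1,5,50]))
    m0=k&(g<62)
    for m in comps(m0,25):
        z=np.nanpercentile(P[:,:,2][m],85); v,u=np.nonzero(m)
        if z<.06: continue
        zm=.0945 if z>.1 else .0615
        if abs(P[:,:,1][m].mean()-.25)<.03 : zm=.088
        print('dark',(u.mean().round(1),v.mean().round(1)),m.sum(),round(float(z),3),*sil(c,m,zm))
    br=k&(hsv[:,:,1]>90)&(hsv[:,:,0]<30)&(hsv[:,:,2]>60)
    for m in comps(br,20):
        v,u=np.nonzero(m); print('brass',(u.mean().round(1),v.mean().round(1)),m.sum(),*sil(c,m,.0895))
c=dict(np.load('top0.npz'))
print('chole',onplane(c,[[237.6,235.6]],.077),'fhole',onplane(c,[[256.6,231.1]],.055),'bar',onplane(c,[[249.8,246.9]],.0945))
E
```

```text
top V pct [ 45.  77. 124.]
dark (np.float64(248.7), np.float64(247.4)) 153 0.115 [0.6076 0.1857] [606.5 185.8] 133.7 [21.6 67.9] 40.9
dark (np.float64(285.2), np.float64(304.3)) 176 0.082 [0.449  0.0882] [449.8  88.1] 167.5 [15.4 92.2] 77.6
dark (np.float64(358.2), np.float64(309.5)) 187 0.082 [ 0.4286 -0.1152] [ 429.2 -114.5] 54.1 [16.3 91.7] 53.8
dark (np.float64(420.9), np.float64(308.4)) 183 0.082 [ 0.4262 -0.2912] [ 427.  -291.3] 94.6 [19.3 92.6] 6.1
brass (np.float64(338.8), np.float64(246.9)) 53 [ 0.6025 -0.0664] [602.3 -66.8] 133.9 [19.9 20.2] 43.8
brass (np.float64(378.2), np.float64(248.9)) 49 [ 0.5936 -0.1762] [ 593.4 -175.7] 159.4 [17.5 20.5] 61.1
brass (np.float64(417.5), np.float64(251.0)) 58 [ 0.5845 -0.2864] [ 584.5 -286.4] 151.2 [19.7 22.9] 86.2
side V pct [  9.  43. 148.]
dark (np.float64(430.2), np.float64(193.8)) 65 0.096 [ 0.5657 -0.4879] [ 565.3 -488.8] 21.7 [33.5 54.4] 18.1
dark (np.float64(447.9), np.float64(259.5)) 2110 0.317 [ 0.3345 -0.1741] [ 391.  -249.9] 116.9 [ 78.6 544.6] 28.1
dark (np.float64(427.9), np.float64(202.9)) 70 0.067 [ 0.5403 -0.432 ] [ 540
[... 425 characters left out ...]
094 ] [445.6  92.6] 161.3 [ 35.2 118.6] 74.3
dark (np.float64(287.9), np.float64(338.5)) 262 0.103 [0.427  0.2728] [424.5 276.7] 136.4 [25.2 71.7] 44.3
brass (np.float64(433.2), np.float64(197.1)) 215 [ 0.5231 -0.4265] [ 526.5 -423.1] 118.1 [ 63.9 109.9] 25.5
brass (np.float64(389.5), np.float64(209.0)) 87 [ 0.5773 -0.2818] [ 576.1 -280.3] 128.4 [25.5 73.9] 43.7
brass (np.float64(362.6), np.float64(223.2)) 97 [ 0.5864 -0.1701] [ 585.6 -169.2] 130.6 [21.7 67.3] 42.0
brass (np.float64(333.4), np.float64(238.3)) 103 [ 0.5963 -0.0607] [596.2 -60. ] 132.1 [20.8 61. ] 42.0
chole [[0.64631487 0.21945079 0.077     ]] fhole [[0.66305605 0.16753745 0.055     ]] bar [[0.60882387 0.18254239 0.0945    ]]
```

```bash
cat >> h.py <<'E'
def plan(x,y,z,yawdeg,turnfirst=True):
    """turn (units, tool z) and then shift (units, tool axes after the turn) to reach world target"""
    from scipy.spatial.transform import Rotation as Ro
    s=r.read_state(); q=s['orientation']; R=Ro.from_quat([*q[1:],q[0]]).as_matrix()
    yaw=np.degrees(np.arctan2(R[1,0],R[0,0])); d=(yawdeg-yaw+180)%360-180
    Rt=R@Ro.from_euler('z',-d,degrees=True).as_matrix()
    sh=Rt.T@(np.array([x,y,z])-s['position'])
    print('t',s['t'],'pos',s['position'].round(4),'yaw',round(yaw,1),'tilt',np.degrees(np.arccos(-R[2,2])).round(2),'j6',s['joint_positions'][5].round(2),'F',s['wrist_force'].round(1),'w',round(s['grip_width'],4))
    print('turn',round(d,1),'deg units z',round(-d/180,4),'rows>=',int(np.ceil(abs(d)/7)),'| shift units',(sh/.3).round(4),'rows>=',int(np.ceil(np.linalg.norm(sh)/.04)))
E
python3 -c "
from h import *
c=dict(np.load('top0.npz'));print(onplane(c,[[276,256]],.03))
plan(.6075,.186,.20,133.7)"
```

```text
[[0.59306173 0.11426578 0.03      ]]
t 0.1 pos [ 0.155  -0.5272  0.2386] yaw 16.4 tilt 0.1 j6 -0.2 F [-0.3 -0.7 -0.7] w 0.0855
turn 117.3 deg units z -0.6518 rows>= 17 | shift units [0.6766 2.7327 0.1322] rows>= 22
```

```bash
python3 -m jog '[[0,0,0,0,0,-0.0362],[0,0,0,0,0,-0.0362],[0,0,0,0,0,-0.0362],[0,0,0,0,0,-0.0362],[0,0,0,0,0,-0.0362],[0,0,0,0,0,-0.0362],[0,0,0,0,0,-0.0362],[0,0,0,0,0,-0.0362],[0,0,0,0,0,-0.0362]]' 0.7 40 && python3 -m jog '[[0,0,0,0,0,-0.0362],[0,0,0,0,0,-0.0362],[0,0,0,0,0,-0.0362],[0,0,0,0,0,-0.0362],[0,0,0,0,0,-0.0362],[0,0,0,0,0,-0.0362],[0,0,0,0,0,-0.0362],[0,0,0,0,0,-0.0362],[0,0,0,0,0,-0.0362]]' && python3 -m jog '[[0.0282,0.1139,0.0055,0,0,0],[0.0282,0.1139,0.0055,0,0,0],[0.0282,0.1139,0.0055,0,0,0],[0.0282,0.1139,0.0055,0,0,0],[0.0282,0.1139,0.0055,0,0,0],[0.0282,0.1139,0.0055,0,0,0],[0.0282,0.1139,0.0055,0,0,0],[0.0282,0.1139,0.0055,0,0,0],[0.0282,0.1139,0.0055,0,0,0],[0.0282,0.1139,0.0055,0,0,0],[0.0282,0.1139,0.0055,0,0,0],[0.0282,0.1139,0.0055,0,0,0]]' && python3 -m jog '[[0.0282,0.1139,0.0055,0,0,0],[0.0282,0.1139,0.0055,0,0,0],[0.0282,0.1139,0.0055,0,0,0],[0.0282,0.1139,0.0055,0,0,0],[0.0282,0.1139,0.0055,0,0,0],[0.0282,0.1139,0.0055,0,0,0],[0.0282,0.1139,0.0055,0,0,0],[0.0282,0.1139,0.0055,0,0,0],[0.0282,0.1139,0.0055,0,0,0],[0.0282,0.1139,0.0055,0,0,0],[0.0282,0.1139,0.0055,0,0,0],[0.0282,0.1139,0.0055,0,0,0]]' && python3 -c "
from h import *
plan(.6075,.186,.093,133.7)"
```

```text
t: 0.85
position: [0.155, -0.5274, 0.2388]
orientation: [-0.0, 0.792, 0.611, 0.0]
wrist_force: [0.8, 0.9, 0.6]
grip_width: 0.0597
grasp_force: 0.0
t: 1.6
position: [0.155, -0.5274, 0.2388]
orientation: [-0.0, 0.391, 0.92, 0.0]
wrist_force: [-0.3, -0.2, 0.6]
grip_width: 0.0596
grasp_force: 0.0
t: 2.6
position: [0.382, -0.1694, 0.2193]
orientation: [-0.0, 0.394, 0.919, 0.0]
wrist_force: [0.3, -1.1, 0.0]
grip_width: 0.0598
grasp_force: 0.0
t: 3.6
position: [0.6085, 0.1871, 0.199]
orientation: [-0.0, 0.393, 0.919, -0.0]
wrist_force: [-0.1, 0.3, 0.7]
grip_width: 0.0593
grasp_force: 0.0
t 3.6 pos [0.6085 0.1871 0.199 ] yaw 133.7 tilt 0.06 j6 -0.64 F [-0.1  0.3  0.7] w 0.0593
turn 0.0 deg units z -0.0001 rows>= 1 | shift units [-0.0006 -0.0046  0.3533] rows>= 3
```

```bash
python3 -m jog '[[0,-0.0046,0.0706,0,0,0],[0,0,0.0706,0,0,0],[0,0,0.0706,0,0,0],[0,0,0.0706,0,0,0],[0,0,0.0706,0,0,0],[0,0,0,0,0,0]]' && python3 -m jog '[[0,0,0,0,0,0],[0,0,0,0,0,0],[0,0,0,0,0,0],[0,0,0,0,0,0],[0,0,0,0,0,0],[0,0,0,0,0,0],[0,0,0,0,0,0],[0,0,0,0,0,0]]' 0 40; python3 -c "
from h import *
c=cap('side');cv2.imwrite('pics/s1.png',cv2.resize(c['image'][180:400,150:440,::-1],None,fx=2.5,fy=2.5))"
```

```text
t: 4.1
position: [0.6036, 0.184, 0.0885]
orientation: [-0.004, 0.393, 0.919, -0.002]
wrist_force: [-0.7, 0.3, -0.1]
grip_width: 0.0598
grasp_force: 0.0
t: 4.77
position: [0.6086, 0.1847, 0.0958]
orientation: [0.002, 0.393, 0.919, 0.001]
wrist_force: [1.5, 1.3, 6.4]
grip_width: 0.0172
grasp_force: 42.7
```

View pics/s1.png

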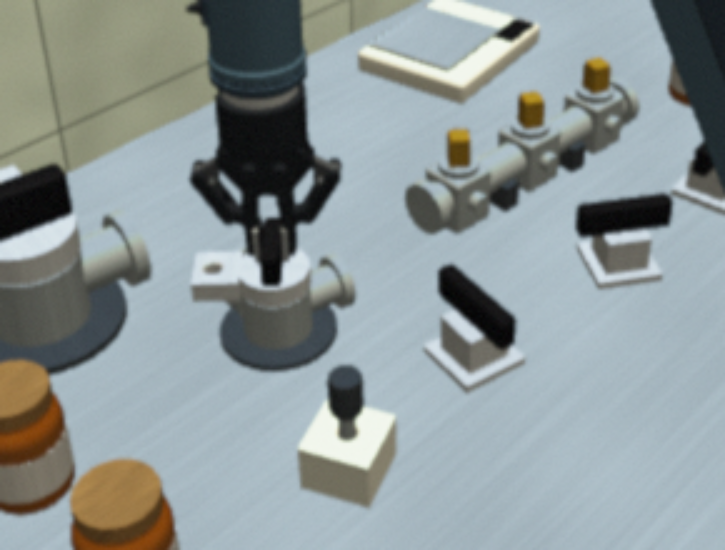

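The picture shows the fingers gripping the collar bar at crop pixel (270,250). I now turn the collar about 61° clockwise.

```bash
python3 -m jog '[[0,0,0,0,0,0.0305],[0,0,0,0,0,0.0305],[0,0,0,0,0,0.0305],[0,0,0,0,0,0.0305],[0,0,0,0,0,0.0305],[0,0,0,0,0,0.0305],[0,0,0,0,0,0.0305],[0,0,0,0,0,0.0305],[0,0,0,0,0,0.0305],[0,0,0,0,0,0.0305],[0,0,0,0,0,0.0305],[0,0,0,0,0,0]]' && python3 -m jog '[[0,0,0,0,0,0],[0,0,0,0,0,0],[0,0,0,0,0,0]]' && python3 -m jog '[[0,0,0,0,0,0],[0,0,0,0,0,0],[0,0,0,0,0,0],[0,0,0,0,0,0]]' 0.7 && python3 -m jog '[[0,0,-0.1,0,0,0],[0,0,-0.1,0,0,0],[0,0,-0.1,0,0,0],[0,0,-0.1,0,0,0],[0,-0.13,0,0,0,0],[0,-0.13,0,0,0,0],[0,-0.13,0,0,0,0],[0,-0.13,0,0,0,0],[0,-0.13,0,0,0,0],[0,0,0,0,0,0],[0,0,0,0,0,0]]'; python3 -c "
from h import *
plan(.6,.18,.2,72)
c=cap('top');np.savez('top1.npz',**c);cv2.imwrite('pics/t1.png',cv2.resize(c['image'][215:335,200:320,::-1],None,fx=4.5,fy=4.5,interpolation=cv2.INTER_CUBIC))"
```

```text
t: 5.82
position: [0.6084, 0.1847, 0.0958]
orientation: [0.001, 0.804, 0.595, 0.002]
wrist_force: [0.1, 0.2, 6.1]
grip_width: 0.0172
grasp_force: 42.8
t: 6.07
position: [0.6084, 0.1847, 0.0958]
orientation: [0.001, 0.802, 0.597, 0.002]
wrist_force: [0.4, 0.2, 7.2]
grip_width: 0.0171
grasp_force: 42.8
t: 6.4
position: [0.6068, 0.1843, 0.0934]
orientation: [-0.0, 0.802, 0.597, -0.0]
wrist_force: [-0.2, -0.3, 0.2]
grip_width: 0.06
grasp_force: 0.0
t: 7.32
position: [0.4185, 0.2411, 0.2141]
orientation: [0.0, 0.802, 0.598, -0.0]
wrist_force: [0.5, -0.3, -0.2]
grip_width: 0.06
grasp_force: 0.0
t 7.3167 pos [0.4185 0.2411 0.2141] yaw 73.4 tilt 0.0 j6 0.58 F [ 0.5 -0.3 -0.2] w 0.06
turn -1.4 deg units z 0.0079 rows>= 1 | shift units [-0.0067  0.6384  0.0468] rows>= 5
```

View pics/t1.png

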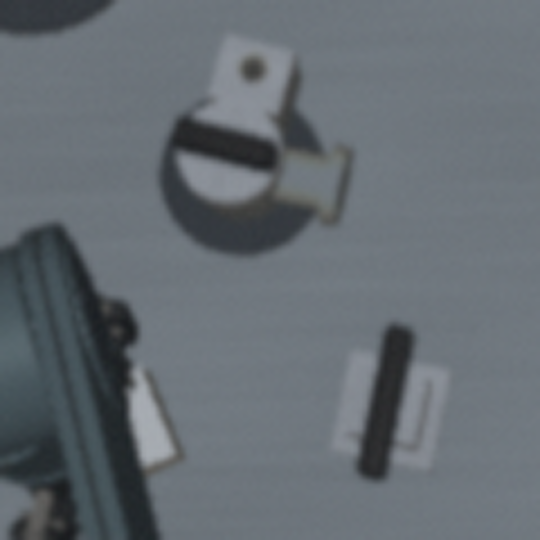

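Run:
```python
from h import *
a=dict(np.load('top0.npz'));b=dict(np.load('top1.npz'))
def hole(c,u0,v0,z):
    u0,v0=int(u0),int(v0); p=c['image'].max(2)[v0-4:v0+5,u0-4:u0+5].astype(float); print(p.astype(int))
    vv,uu=np.mgrid[v0-4:v0+5,u0-4:u0+5]; w=np.clip(105-p,0,None)*(np.hypot(uu-u0,vv-v0)<3.6)
    uv=[(w*uu).sum()/w.sum(),(w*vv).sum()/w.sum()]; return uv,onplane(c,[uv],z)
ax=np.array([.607,.1857])
for c,u,v,z in((a,237.6,235.6,.077),(a,256.6,231,.055),(b,256,230,.077)):
    uv,p=hole(c,u,v,z); d=p[0,:2]-ax; print(np.round(uv,2),p.round(4),np.hypot(*d).round(4),np.degrees(np.arctan2(d[1],d[0])).round(1))
g=b['image'].max(2); k=np.zeros(g.shape,bool);k[235:260,235:265]=1
m=comps(k&(g<62),25)[0];print(sil(b,m,.0945))
```

```text
[[140 144 145 143 143 145 150 154 153]
 [144 145 136 125 122 127 139 148 153]
 [145 136 119 102 100 104 123 141 149]
 [142 124 101  95 101 107 116 135 147]
 [141 114  95 107 116 118 121 132 145]
 [140 117 104 114 121 121 125 136 145]
 [145 130 119 120 123 125 132 141 146]
 [149 144 137 134 132 134 141 145 147]
 [150 149 146 144 141 143 145 147 148]]
[235.89 234.08] [[0.6509 0.2243 0.077 ]] 0.0585 41.4
[[125 126 125 124 122 124 125 125 126]
 [125 123 117 110 110 113 120 125 126]
 [124 116 101  88  86  91 106 118 126]
 [120 105  85  71  70  74  86 107 123]
 [119  98  73  65  64  69  77 101 122]
 [118  97  73  68  75  84  90 103 122]
 [122 106  84  79  94 105 108 115 124]
 [124 117 104  98 109 116 120 123 127]
 [128 123 115 112 117 122 126 127 129]]
[255.7  231.06] [[0.6633 0.1702 0.055 ]] 0.0584 -15.4
[[150 149 147 142 138 140 144 148 148]
 [151 143 131 120 116 121 133 144 149]
 [145 131 106  93  88  97 116 139 150]
 [141 117  88  75  71  80 102 132 150]
 [139 112  81  68  65  74  95 127 149]
 [142 119  86  70  68  77 103 132 150]
 [146 133 107  89  89 101 122 144 152]
 [150 142 133 122 124 129 142 150 152]
 [149 148 147 144 143 146 149 151 153]]
[255.72 230.02] [[0.661  0.1676 0.077 ]] 0.057 -18.5
(array([0.6094, 0.1845]), array([610.4, 183.6]), np.float64(73.8), array([18.6, 64.5]), 74.8)
```

Run:
```python
from h import *
for n,u0,u1,v0,v1 in(('top',213,236,298,320),('side',278,300,325,352)):
    c=dict(np.load(n+'0.npz')); g=c['image'].max(2); k=np.zeros(g.shape,bool);k[v0:v1,u0:u1]=1
    for m in comps(k&(g<(85 if n=='top' else 75)),25):
        v,u=np.nonzero(m); h=v<=345 if n=='side' else v>0
        print(n,m.sum(),u.mean(),v.mean(),u.min(),u.max(),v.min(),v.max(),sil(c,m,.088))
    # white block top
    hsv=cv2.cvtColor(c['image'],cv2.COLOR_RGB2HSV)
c=dict(np.load('side0.npz'));print(onplane(c,[[288,329.5],[288,335],[288,340]],.088).round(4))
print(c['image'].max(2)[324:358,276:302:2])
plan(.437,.256,.19,163.3)
```

```text
top 73 222.54794520547946 308.64383561643837 218 227 304 313 (array([0.4386, 0.2598]), array([438.2, 259.7]), np.float64(65.7), array([22. , 27.6]), 62.5)
side 270 287.76296296296294 337.6777777777778 281 294 327 351 (array([0.4334, 0.267 ]), array([431.9, 269.6]), np.float64(136.7), array([25.5, 65.1]), 44.3)
[[0.4489 0.2509 0.088 ]
 [0.4381 0.2617 0.088 ]
 [0.4285 0.2713 0.088 ]]
[[115 149 147 151 151 151 155 153 152 152 151 152 152]
 [143 149 149 151 147 138 135 134 150 152 150 153 151]
 [149 150 151 148 128  93  88  89 133 152 152 153 151]
 [150 149 149 135  83  59  59  63  93 150 152 152 151]
 [150 153 149 104  58  55  56  56  64 133 154 152 149]
 [149 150 146  74  55  55  55  58  57 102 153 151 150]
 [150 153 144  63  57  57  56  58  58  84 153 150 153]
 [151 155 134  58  55  58  58  54  58  73 149 152 154]
 [154 155 121  47  54  57  55  57  58  60 145 157 155]
 [154 152 117  37  55  59  58  58  48  56 147 155 154]
 [152 151 123  27  48  53  54  50  35  51 146 154 151]
 [152 152 138  23  34  38  40  35  24  52 148 155 156]
 [152 152 142  21  20  26  27  23  24  51 147 157 157]

[... 632 characters left out ...]
42  51 164 216 214 214 214]
 [213 215 213 214 206  63  58  58 164 214 216 214 214]
 [214 215 214 215 201  62  57  60 149 216 215 214 213]
 [215 215 215 213 192  62  56  62 122 210 214 213 213]
 [213 215 214 214 185  61  55  60  98 207 214 215 214]
 [215 213 214 215 181  59  55  58 102 207 214 214 214]
 [214 213 214 213 195  71  58  63 132 212 214 213 214]
 [213 213 212 216 207 122  85 104 178 215 213 215 213]
 [213 215 214 214 216 186 153 172 207 214 213 213 216]
 [215 214 213 213 215 211 204 209 216 214 214 214 214]]
t 7.3667 pos [0.4202 0.2408 0.2142] yaw 73.3 tilt 0.06 j6 0.58 F [0.2 0.3 0.6] w 0.0596
turn 90.0 deg units z -0.4997 rows>= 13 | shift units [-0.039   0.0646  0.0807] rows>= 1
```

```bash
python3 -m jog '[[0,0,0,0,0,-0.0385],[0,0,0,0,0,-0.0385],[0,0,0,0,0,-0.0385],[0,0,0,0,0,-0.0385],[0,0,0,0,0,-0.0385],[0,0,0,0,0,-0.0385],[0,0,0,0,0,-0.0385],[0,0,0,0,0,-0.0385],[0,0,0,0,0,-0.0385],[0,0,0,0,0,-0.0385],[0,0,0,0,0,-0.0385],[0,0,0,0,0,-0.0385]]' && python3 -m jog '[[0,0,0,0,0,-0.0377],[0,0,0,0,0,0],[0,0,0,0,0,0]]' && python3 -c "
from h import *
plan(.438,.260,.15,163.3);plan(.438,.260,.087,163.3)"
```

```text
t: 8.37
position: [0.4222, 0.24, 0.2136]
orientation: [0.0, 0.202, 0.979, -0.0]
wrist_force: [-0.8, -0.3, -0.1]
grip_width: 0.0598
grasp_force: 0.0
t: 8.62
position: [0.4217, 0.2401, 0.2136]
orientation: [0.0, 0.148, 0.989, -0.0]
wrist_force: [-0.2, 0.4, -0.0]
grip_width: 0.0599
grasp_force: 0.0
t 8.6167 pos [0.4217 0.2401 0.2136] yaw 162.9 tilt 0.01 j6 -0.99 F [-0.2  0.4 -0. ] w 0.0599
turn 0.4 deg units z -0.002 rows>= 1 | shift units [-0.0331  0.0791  0.212 ] rows>= 2
t 8.6167 pos [0.4217 0.2401 0.2136] yaw 162.9 tilt 0.01 j6 -0.99 F [-0.2  0.4 -0. ] w 0.0599
turn 0.4 deg units z -0.002 rows>= 1 | shift units [-0.0331  0.0791  0.422 ] rows>= 4
```

```bash
python3 -m jog '[[-0.033,0.079,0,0,0,-0.002],[0,0,0,0,0,0],[0,0,0,0,0,0],[0,0,0.084,0,0,0],[0,0,0.084,0,0,0],[0,0,0.084,0,0,0],[0,0,0.084,0,0,0],[0,0,0.084,0,0,0],[0,0,0,0,0,0],[0,0,0,0,0,0]]' && python3 -m jog '[[0,0,0,0,0,0],[0,0,0,0,0,0],[0,0,0,0,0,0],[0,0,0,0,0,0],[0,0,0,0,0,0],[0,0,0,0,0,0],[0,0,0,0,0,0],[0,0,0,0,0,0]]' 0 50; python3 -c "
from h import *
plan(.438,.260,.15,163.3)
c=cap('side');np.savez('side2.npz',**c);cv2.imwrite('pics/s2.png',cv2.resize(c['image'][220:400,200:400,::-1],None,fx=3,fy=3))"
```

```text
t: 9.45
position: [0.4357, 0.2597, 0.0871]
orientation: [-0.002, 0.144, 0.99, -0.001]
wrist_force: [0.7, -0.5, 0.4]
grip_width: 0.06
grasp_force: 0.0
t: 10.12
position: [0.4382, 0.261, 0.0897]
orientation: [0.002, 0.143, 0.99, 0.001]
wrist_force: [-0.7, 0.5, 7.5]
grip_width: 0.0267
grasp_force: 49.2
t 10.1167 pos [0.4382 0.261  0.0897] yaw 163.6 tilt 0.24 j6 -0.97 F [-0.7  0.5  7.5] w 0.0267
turn -0.3 deg units z 0.0015 rows>= 1 | shift units [-0.001  -0.0029 -0.2011] rows>= 2
```

View pics/s2.png

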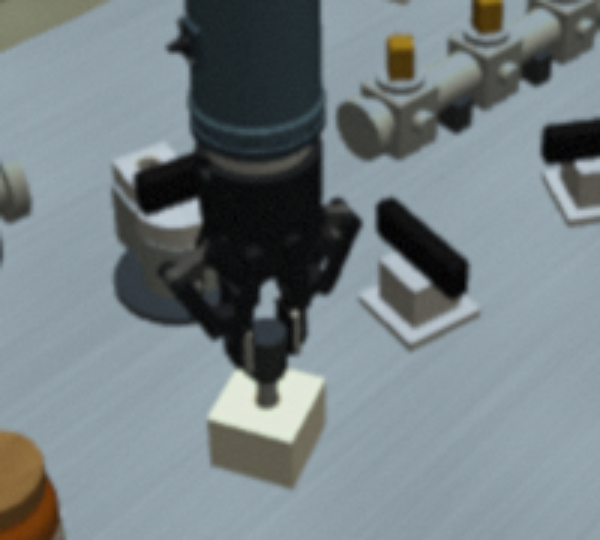

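```bash
python3 -m jog '[[0,0,-0.04,0,0,0],[0,0,-0.085,0,0,0],[0,0,-0.1,0,0,0],[0,0,-0.1,0,0,0],[0,0,-0.1,0,0,0],[0,0,0,0,0,0],[0,0,0,0,0,0]]' 0 60; python3 -c "
from h import *
plan(.661,.1685,.215,163.3)
"
```

```text
t: 10.75
position: [0.4377, 0.2607, 0.2174]
orientation: [0.002, 0.143, 0.99, 0.001]
wrist_force: [-0.2, 0.3, -0.5]
grip_width: 0.0261
grasp_force: 60.1
t 10.75 pos [0.4377 0.2607 0.2174] yaw 163.6 tilt 0.27 j6 -0.97 F [-0.2  0.3 -0.5] w 0.0261
turn -0.3 deg units z 0.0016 rows>= 1 | shift units [-0.8013 -0.0806  0.0111] rows>= 7
```

```bash
python3 -m jog '[[-0.0801,-0.0081,0,0,0,0.0016],[-0.0801,-0.0081,0,0,0,0],[-0.0801,-0.0081,0,0,0,0],[-0.0801,-0.0081,0,0,0,0],[-0.0801,-0.0081,0,0,0,0],[-0.0801,-0.0081,0,0,0,0],[-0.0801,-0.0081,0,0,0,0],[-0.0801,-0.0081,0,0,0,0],[-0.0801,-0.0081,0,0,0,0],[-0.0801,-0.0081,0,0,0,0],[0,0,0,0,0,0],[0,0,0,0,0,0]]'; python3 -c "
from h import *
plan(.661,.1685,.17,163.3)
c=cap('side');np.savez('side3.npz',**c);cv2.imwrite('pics/s3.png',cv2.resize(c['image'][170:330,170:330,::-1],None,fx=3.7,fy=3.7))
P=proj(c,[[.661,.1685,.217-.0797],[.661,.1685,.077]]);print(P,(P-170)*3.7)
"
```

```text
t: 11.75
position: [0.6597, 0.1672, 0.2124]
orientation: [-0.002, 0.146, 0.989, -0.001]
wrist_force: [-0.6, 0.3, -1.6]
grip_width: 0.026
grasp_force: 60.1
t 11.75 pos [0.6597 0.1672 0.2124] yaw 163.2 tilt 0.25 j6 -1.19 F [-0.6  0.3 -1.6] w 0.026
turn 0.1 deg units z -0.0006 rows>= 1 | shift units [-0.0035  0.0058  0.1413] rows>= 2
[[246.89763146 250.83483873]
 [248.91341381 272.04847956]] [[284.52123639 299.0889033 ]
 [291.97963108 377.57937438]]
```

View pics/s3.png

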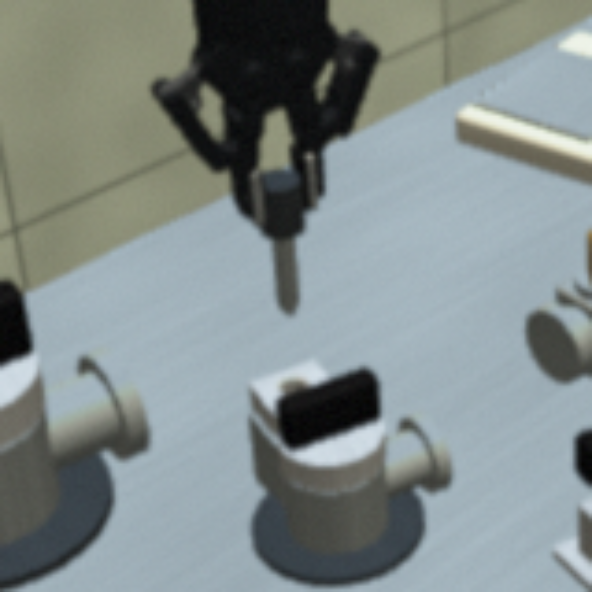

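The picture shows the pin hanging straight, its tip at crop (290,312) and the hole at (293,386). That agrees with the projection to within about 1 px.

```bash
python3 -m jog '[[-0.0035,0.0058,0.03,0,0,0],[0,0,0.06,0,0,0],[0,0,0.06,0,0,0],[0,0,0,0,0,0],[0,0,0,0,0,0],[0,0,0,0,0,0]]' && python3 -c "
from h import *
plan(.661,.1685,.097,163.3)" && python3 -m jog '[[0,0,0.02,0,0,0],[0,0,0.02,0,0,0],[0,0,0.02,0,0,0],[0,0,0,0,0,0]]'
```

```text
t: 12.3
position: [0.6613, 0.1701, 0.171]
orientation: [0.0, 0.145, 0.989, 0.0]
wrist_force: [0.2, 0.4, -0.2]
grip_width: 0.0262
grasp_force: 60.0
t 12.3 pos [0.6613 0.1701 0.171 ] yaw 163.3 tilt 0.04 j6 -1.19 F [ 0.2  0.4 -0.2] w 0.0262
turn -0.0 deg units z 0.0002 rows>= 1 | shift units [-0.0004 -0.0054  0.2466] rows>= 2
t: 12.63
position: [0.6606, 0.1694, 0.1507]
orientation: [-0.001, 0.145, 0.989, -0.0]
wrist_force: [-0.8, -0.4, -1.4]
grip_width: 0.0262
grasp_force: 60.0
```

```bash
python3 -m jog '[[0,0,0.02,0,0,0],[0,0,0.02,0,0,0],[0,0,0.02,0,0,0],[0,0,0,0,0,0]]' && python3 -m jog '[[0,0,0.02,0,0,0],[0,0,0.02,0,0,0],[0,0,0.02,0,0,0],[0,0,0,0,0,0]]'
```

```text
t: 12.97
position: [0.6605, 0.1694, 0.1323]
orientation: [-0.001, 0.145, 0.989, -0.0]
wrist_force: [-0.2, 0.1, -1.9]
grip_width: 0.0262
grasp_force: 60.0
t: 13.3
position: [0.6609, 0.1697, 0.1147]
orientation: [-0.001, 0.145, 0.989, 0.0]
wrist_force: [1.7, 0.9, -2.0]
grip_width: 0.0263
grasp_force: 60.1
```

```bash
python3 -m jog '[[0,0,0.02,0,0,0],[0,0,0.02,0,0,0],[0,0,0.02,0,0,0],[0,0,0,0,0,0]]' && python3 -m jog '[[0,0,0.006,0,0,0],[0,0,0.004,0,0,0],[0,0,0,0,0,0]]'
```

```text
t: 13.63
position: [0.6614, 0.1697, 0.0974]
orientation: [-0.0, 0.145, 0.989, 0.0]
wrist_force: [1.3, 1.0, -2.1]
grip_width: 0.0259
grasp_force: 60.0
t: 13.88
position: [0.6616, 0.1698, 0.097]
orientation: [0.001, 0.145, 0.989, 0.0]
wrist_force: [-2.9, 1.1, 6.5]
grip_width: 0.0263
grasp_force: 61.1
```

```bash
python3 -m jog '[[0,0,0,0,0,0],[0,0,0,0,0,0],[0,0,0,0,0,0],[0,0,0,0,0,0]]' 0.65 && python3 -m jog '[[0,0,-0.06,0,0,0],[0,0,-0.1,0,0,0],[0,0,-0.1,0,0,0],[0,0,-0.1,0,0,0],[0,0,-0.1,0,0,0],[0,0,-0.1,0,0,0],[0,0,0,0,0,0]]'
python3 - <<'E'
from h import *
ims=[cap('top') for _ in range(6)]; c=ims[0]; I=np.mean([k['image'].astype(float) for k in ims],0).astype(np.uint8); np.savez('top4.npz',**c)
s=cap('side');np.savez('side4.npz',**s)
out=[]
for x,y in((.6025,-.0664),(.5936,-.1762),(.5845,-.2864)):
    # plot with world x right, y up, 0.2mm per px, 50 mm square
    n=250; vv,uu=np.mgrid[:n,:n]; W=np.stack([x-.025+uu*.0002,y+.025-vv*.0002,np.full((n,n),.106)],-1).reshape(-1,3)
    p=proj(c,W).reshape(n,n,2).astype(np.float32); out.append(cv2.remap(I,p[:,:,0],p[:,:,1],cv2.INTER_CUBIC)); 
a=np.hstack(out)[:,:,::-1]
b=cv2.resize(s['image'][195:255,310:420,::-1],(750,409),interpolation=cv2.INTER_CUBIC)[:340]
cv2.imwrite('pics/st.png',np.vstack([a,b]))
E
```

```text
t: 14.22
position: [0.6613, 0.1693, 0.0951]
orientation: [-0.0, 0.145, 0.989, -0.0]
wrist_force: [-0.3, -0.6, 0.0]
grip_width: 0.0555
grasp_force: 0.0
t: 14.8
position: [0.6642, 0.1697, 0.2712]
orientation: [0.006, 0.145, 0.989, 0.001]
wrist_force: [1.6, 0.3, 0.7]
grip_width: 0.0557
grasp_force: 0.0
```

View pics/st.png

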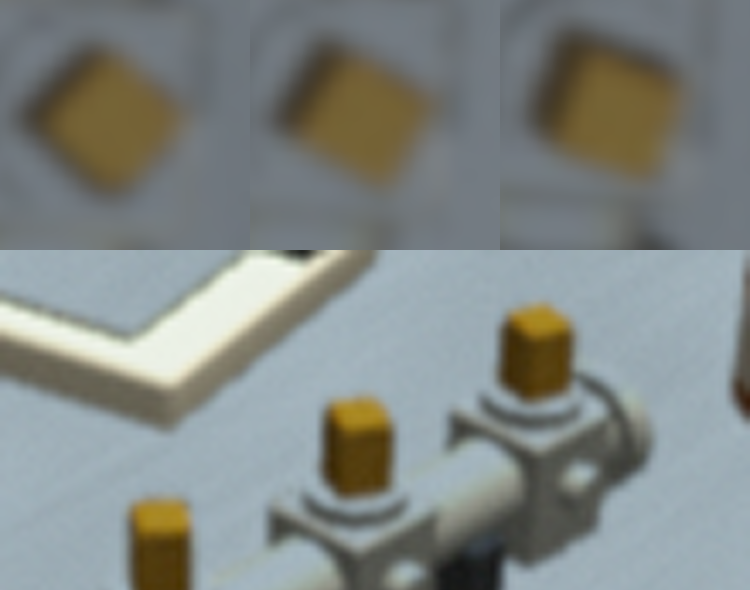

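S1's square edges run at about 45°, S2's at about 63° and S3's at about 72°, all in world axes modulo 90°. Next I check the stem centres from the side view and re-measure the handles.

Run:
```python
from h import *
s=dict(np.load('side4.npz'));c=dict(np.load('top4.npz'))
print('stems side',onplane(s,[[333.8,234.3],[362.6,219.2],[388.9,205.6]],.106).round(4).tolist())
print('stems top',[[round(x+(u-125)*.0002,4),round(y+(125-v)*.0002,4)] for x,y,u,v in((.6025,-.0664,107,120),(.5936,-.1762,112,120),(.5845,-.2864,118,114))])
for n,d,roi in(('top',c,(265,445,285,330)),('side',s,(315,455,225,335))):
    g=d['image'].max(2);k=np.zeros(g.shape,bool);k[roi[2]:roi[3],roi[0]:roi[1]]=1
    for m in comps(k&(g<62),100):
        v,u=np.nonzero(m);print(n,(u.mean().round(1),v.mean().round(1)),m.sum(),*sil(d,m,.0615))
# side bar tops: use range cloud, top layer
P=cloud(c);g=c['image'].max(2)
for x,y in((.449,.088),(.429,-.115),(.427,-.291)):
    m=(np.hypot(P[:,:,0]-x,P[:,:,1]-y)<.06)&(P[:,:,2]>.05)&(P[:,:,2]<.1)&(g<70); q=P[m]; print('cloud',m.sum(),q.mean(0).round(4) if m.any() else '')
# where is the pin head now
m=(np.hypot(P[:,:,0]-.661,P[:,:,1]-.169)<.02)&(P[:,:,2]<.14);print('pin head z',np.percentile(P[:,:,2][m],[10,50,90]) if m.any() else None)
P=cloud(s);m=(np.hypot(P[:,:,0]-.661,P[:,:,1]-.169)<.016)&(P[:,:,2]<.14);print('pin head z side',np.percentile(P[:,:,2][m],[10,50,90,98]) if m.any() else None)
cv2.imwrite('pics/s4.png',cv2.resize(s['image'][170:330,170:400,::-1],None,fx=3.4,fy=3.4))
plan(.447,.09,.2,-12.5)
```

```text
stems side [[0.591, -0.0557, 0.106], [0.5827, -0.1636, 0.106], [0.5737, -0.2714, 0.106]]
stems top [[0.5989, -0.0654], [0.591, -0.1752], [0.5831, -0.2842]]
top (np.float64(285.2), np.float64(304.1)) 174 [0.4494 0.0881] [449.7  87.8] 167.4 [14.9 92.2] 77.7
top (np.float64(358.0), np.float64(309.5)) 181 [ 0.4287 -0.1148] [ 429.2 -114.6] 54.2 [15.6 90.1] 54.4
top (np.float64(421.1), np.float64(308.4)) 178 [ 0.4261 -0.2916] [ 426.  -291.4] 94.6 [15.7 92.4] 4.6
side (np.float64(444.9), np.float64(244.7)) 793 [ 0.3904 -0.2668] [ 385.  -234.5] 124.4 [ 68.  269.9] 28.6
side (np.float64(398.9), np.float64(265.7)) 441 [ 0.4254 -0.1073] [ 423.5 -107.7] 61.4 [ 50.7 105.4] 55.5
side (np.float64(340.5), np.float64(302.5)) 452 [0.4441 0.0938] [446.1  92.8] 161.8 [ 34.  116.3] 75.9
cloud 187 [0.4478 0.0871 0.0786]
cloud 197 [ 0.4275 -0.1139  0.0776]
cloud 197 [ 0.4248 -0.2888  0.0788]
pin head z [0.07311327 0.07711085 0.08156362]
pin head z side [0.08089575 0.10382648 0.11044107 0.11133092]
t 15.15 pos [0.6608 0.1694 0.2613] yaw 163.3 tilt 0.19 j6 -1.19 F [-0.7  0.4 -0.4] w 0.0558
turn -175.8 deg units z 0.9766 rows>= 26 | shift units [-0.6377  0.4123  0.2069] rows>= 6
```

View pics/s4.png

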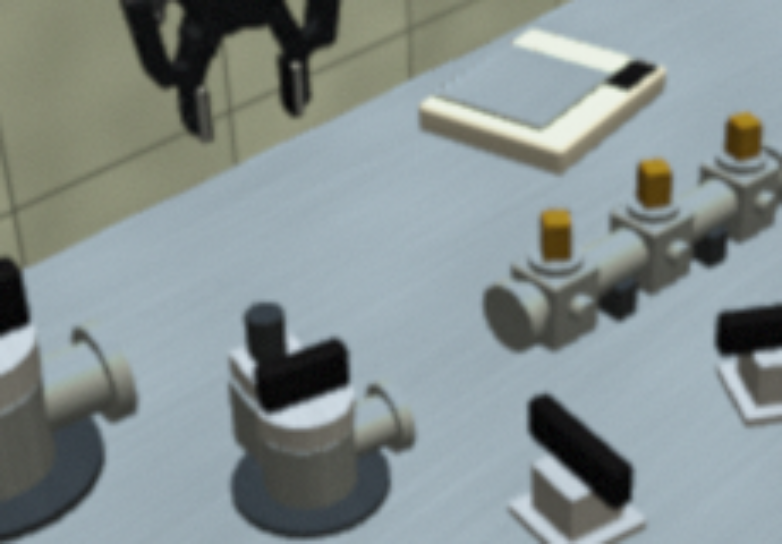

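The pin is home, with its head sitting on the lug at crop (265,330). Next is handle_0.

```bash
python3 -m jog '[[0,0,0,0,0,0.0376],[0,0,0,0,0,0.0376],[0,0,0,0,0,0.0376],[0,0,0,0,0,0.0376],[0,0,0,0,0,0.0376],[0,0,0,0,0,0.0376],[0,0,0,0,0,0.0376],[0,0,0,0,0,0.0376],[0,0,0,0,0,0.0376],[0,0,0,0,0,0.0376],[0,0,0,0,0,0.0376],[0,0,0,0,0,0.0376]]' && python3 -m jog '[[0,0,0,0,0,0.0376],[0,0,0,0,0,0.0376],[0,0,0,0,0,0.0376],[0,0,0,0,0,0.0376],[0,0,0,0,0,0.0376],[0,0,0,0,0,0.0376],[0,0,0,0,0,0.0376],[0,0,0,0,0,0.0376],[0,0,0,0,0,0.0376],[0,0,0,0,0,0.0376],[0,0,0,0,0,0.0376],[0,0,0,0,0,0.0376]]' && python3 -m jog '[[0,0,0,0,0,0.0376],[0,0,0,0,0,0.0366],[-0.0797,0.0515,0.0258,0,0,0],[-0.0797,0.0515,0.0258,0,0,0],[-0.0797,0.0515,0.0258,0,0,0],[-0.0797,0.0515,0.0258,0,0,0],[-0.0797,0.0515,0.0258,0,0,0],[-0.0797,0.0515,0.0258,0,0,0],[-0.0797,0.0515,0.0258,0,0,0],[-0.0797,0.0515,0.0258,0,0,0],[0,0,0,0,0,0],[0,0,0,0,0,0]]' 0.65 && python3 -c "
from h import *
plan(.449,.0882,.060,-12.6)
c=cap('side');g=c['image'].max(2);k=np.zeros(g.shape,bool);k[225:335,315:455]=1
for m in comps(k&(g<62),100):
    v,u=np.nonzero(m);print(u.mean(),v.mean(),m.sum())"
```

```text
t: 16.15
position: [0.6611, 0.1694, 0.2619]
orientation: [-0.001, 0.756, 0.654, -0.001]
wrist_force: [-0.5, -0.5, -0.0]
grip_width: 0.0555
grasp_force: 0.0
t: 17.15
position: [0.6611, 0.1695, 0.2619]
orientation: [0.0, 1.0, 0.005, -0.001]
wrist_force: [-0.1, 0.0, 0.3]
grip_width: 0.0556
grasp_force: 0.0
t: 18.15
position: [0.4461, 0.09, 0.2005]
orientation: [0.0, 0.994, -0.109, -0.001]
wrist_force: [0.2, -0.5, 0.5]
grip_width: 0.0556
grasp_force: 0.0
t 18.15 pos [0.4461 0.09   0.2005] yaw -12.5 tilt 0.14 j6 1.74 F [ 0.2 -0.5  0.5] w 0.0556
turn -0.1 deg units z 0.0003 rows>= 1 | shift units [0.012  0.0036 0.4682] rows>= 4
327.9122807017544 236.2748538011696 513
355.6445012787724 241.9002557544757 391
436.668016194332 237.9919028340081 247
380.0327868852459 240.3360655737705 122
321.4230769230769 264.3974358974359 156
398.95343680709533 265.69844789356983 451
340.4736842105263 302.4407894736842 456
```

Handle_0 has not moved, so I descend and grasp it.

```bash
python3 -m jog '[[0.012,0.0036,0.078,0,0,0],[0,0,0.078,0,0,0],[0,0,0.078,0,0,0],[0,0,0.078,0,0,0],[0,0,0.078,0,0,0],[0,0,0.078,0,0,0],[0,0,0,0,0,0],[0,0,0,0,0,0]]' && python3 -m jog '[[0,0,0,0,0,0],[0,0,0,0,0,0],[0,0,0,0,0,0],[0,0,0,0,0,0],[0,0,0,0,0,0],[0,0,0,0,0,0],[0,0,0,0,0,0],[0,0,0,0,0,0]]' 0 80 && python3 -c "
from h import *
plan(.449,.0882,.060,-12.5)" && python3 -m jog '[[0,0,-0.03,0,0,0],[0,0,-0.07,0,0,0],[0,0,-0.1,0,0,0],[0,0,-0.1,0,0,0],[0,0,-0.1,0,0,0],[0,0,-0.09,0,0,0],[0,0,0,0,0,0],[0,0,0,0,0,0]]' && python3 -c "
from h import *
plan(.5991,-.0655,.205,45)"
```

```text
t: 18.87
position: [0.4515, 0.0886, 0.0602]
orientation: [0.0, 0.994, -0.109, -0.001]
wrist_force: [-0.1, 0.4, 0.7]
grip_width: 0.0555
grasp_force: 0.0
t: 19.53
position: [0.4527, 0.0885, 0.0625]
orientation: [-0.0, 0.994, -0.109, 0.002]
wrist_force: [0.1, 0.6, 7.0]
grip_width: 0.0166
grasp_force: 78.6
t 19.5333 pos [0.4527 0.0885 0.0625] yaw -12.5 tilt 0.21 j6 1.74 F [0.1 0.6 7. ] w 0.0166
turn -0.0 deg units z 0.0 rows>= 1 | shift units [-0.0117  0.0036  0.0081] rows>= 1
t: 20.2
position: [0.4518, 0.0883, 0.2098]
orientation: [-0.0, 0.994, -0.109, 0.002]
wrist_force: [-0.2, 0.1, -2.6]
grip_width: 0.0168
grasp_force: 78.6
t 20.2 pos [0.4518 0.0883 0.2098] yaw -12.5 tilt 0.22 j6 1.74 F [-0.2  0.1 -2.6] w 0.0168
turn 57.5 deg units z -0.3194 rows>= 9 | shift units [-0.0156  0.7096  0.018 ] rows>= 6
```

```bash
python3 -m jog '[[0,0,0,0,0,-0.0355],[0,0,0,0,0,-0.0355],[0,0,0,0,0,-0.0355],[0,0,0,0,0,-0.0355],[0,0,0,0,0,-0.0355],[0,0,0,0,0,-0.0355],[0,0,0,0,0,-0.0355],[0,0,0,0,0,-0.0355],[0,0,0,0,0,-0.0354],[0,0,0,0,0,0]]' && python3 -m jog '[[-0.0006,0.0887,0,0,0,0],[-0.0006,0.0887,0,0,0,0],[-0.0006,0.0887,0,0,0,0],[-0.0006,0.0887,0,0,0,0],[-0.0006,0.0887,0,0,0,0],[-0.0006,0.0887,0,0,0,0],[-0.0006,0.0887,0,0,0,0],[-0.0006,0.0887,0,0,0,0],[0,0,0,0,0,0],[0,0,0,0,0,0],[0,0,0,0,0,0]]'
python3 - <<'E'
from h import *
plan(.6011,-.0635,.19,45)
s=r.read_state()['position']
c=cap('side');np.savez('side5.npz',**c);u0,v0=250,140
I=cv2.resize(c['image'][v0:v0+120,u0:u0+150,::-1],None,fx=5,fy=5,interpolation=cv2.INTER_CUBIC)
a=np.radians(45);X=np.array([np.cos(a),np.sin(a),0]);Y=np.array([-np.sin(a),np.cos(a),0])
cen=s-.0028*X;cen[2]=s[2]-.0625
pts=[cen+X*sx*.033+Y*sy*.033 for sx,sy in((1,1),(1,-1),(-1,-1),(-1,1))]+[cen+X*t*.048+[0,0,h] for t in(-1,1) for h in (.045,.078)]
p=(proj(c,pts)-[u0,v0]+.5)*5;print(p.round(0).tolist())
print('stem',((proj(c,[[.5991,-.0655,.106],[.5991,-.0655,.072]])-[u0,v0]+.5)*5).round(0).tolist())
cv2.imwrite('pics/s5.png',I)
E
```

```text
t: 21.03
position: [0.4498, 0.0884, 0.2062]
orientation: [-0.001, 0.923, 0.384, -0.002]
wrist_force: [0.0, -0.7, -1.6]
grip_width: 0.0165
grasp_force: 78.6
t: 21.95
position: [0.5996, -0.0628, 0.2065]
orientation: [-0.001, 0.924, 0.382, -0.001]
wrist_force: [0.4, 0.3, -2.5]
grip_width: 0.0165
grasp_force: 78.9
t 21.95 pos [ 0.5996 -0.0628  0.2065] yaw 44.9 tilt 0.2 j6 0.5 F [ 0.4  0.3 -2.5] w 0.0165
turn 0.1 deg units z -0.0008 rows>= 1 | shift units [0.0019 0.0055 0.0549] rows>= 1
[[363.0, 434.0], [355.0, 367.0], [484.0, 363.0], [498.0, 430.0], [524.0, 316.0], [527.0, 256.0], [328.0, 321.0], [328.0, 261.0]]
stem [[422.0, 461.0], [421.0, 516.0]]
```

View pics/s5.png

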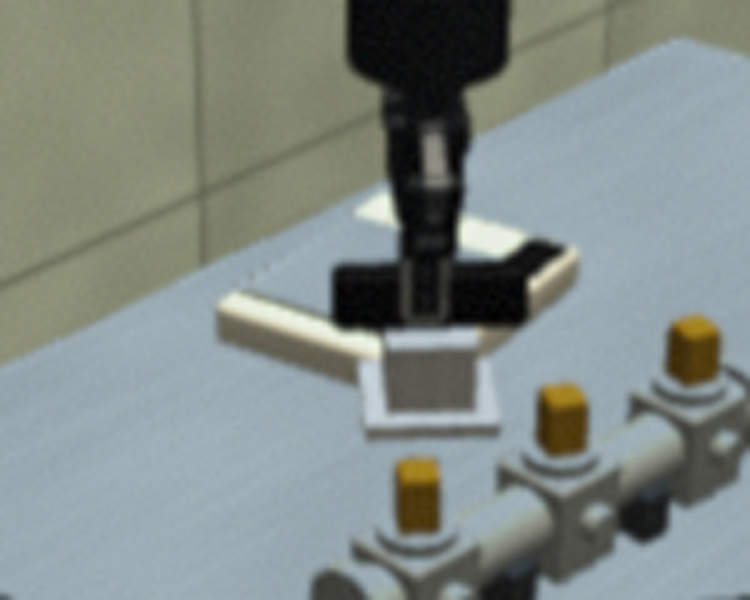

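```bash
python3 -m jog '[[0.008,0.001,0.05,0,0,0],[0,0,0.045,0,0,0],[0,0,0,0,0,0],[0,0,0,0,0,0],[0,0,0,0,0,0]]' && python3 -c "
from h import *
plan(.6018,-.0614,.17,45)"
```

```text
t: 22.42
position: [0.6026, -0.0611, 0.1802]
orientation: [0.0, 0.924, 0.383, 0.0]
wrist_force: [0.6, -0.5, -0.7]
grip_width: 0.0166
grasp_force: 78.9
t 22.4167 pos [ 0.6026 -0.0611  0.1802] yaw 45.0 tilt 0.03 j6 0.5 F [ 0.6 -0.5 -0.7] w 0.0166
turn -0.0 deg units z 0.0 rows>= 1 | shift units [-0.0024 -0.0012  0.0341] rows>= 1
```

```bash
python3 -m jog '[[-0.001,-0.001,0.02,0,0,0],[0,0,0.02,0,0,0],[0,0,0,0,0,0]]' && python3 -m jog '[[0,0,0.01,0,0,0],[0,0,0.01,0,0,0],[0,0,0,0,0,0]]'
```

```text
t: 22.67
position: [0.6015, -0.0615, 0.1664]
orientation: [-0.001, 0.924, 0.383, -0.001]
wrist_force: [-0.4, 0.9, -3.1]
grip_width: 0.0168
grasp_force: 78.9
t: 22.92
position: [0.6025, -0.0615, 0.1611]
orientation: [-0.0, 0.924, 0.383, 0.0]
wrist_force: [1.9, 0.9, -2.8]
grip_width: 0.0165
grasp_force: 79.0
```

```bash
python3 -m jog '[[0,0,0.015,0,0,0],[0,0,0.015,0,0,0],[0,0,0,0,0,0]]' && python3 -m jog '[[0,0,0.015,0,0,0],[0,0,0.015,0,0,0],[0,0,0,0,0,0]]' && python3 -m jog '[[0,0,0.015,0,0,0],[0,0,0.015,0,0,0],[0,0,0,0,0,0],[0,0,0,0,0,0]]'
```

```text
t: 23.17
position: [0.6025, -0.0615, 0.1517]
orientation: [-0.0, 0.924, 0.383, 0.0]
wrist_force: [3.4, 1.9, -5.3]
grip_width: 0.0165
grasp_force: 78.6
t: 23.42
position: [0.6024, -0.0615, 0.1426]
orientation: [-0.0, 0.924, 0.383, 0.0]
wrist_force: [3.2, 1.2, -5.4]
grip_width: 0.0166
grasp_force: 78.4
t: 23.75
position: [0.6026, -0.0616, 0.1345]
orientation: [0.0, 0.924, 0.383, 0.0]
wrist_force: [3.4, 1.1, -0.9]
grip_width: 0.0168
grasp_force: 79.3
```

```bash
python3 -m jog '[[0,0,0.004,0,0,0],[0,0.0012,0,0,0,0.034],[0,0.0012,0,0,0,0.034],[0,0.0012,0,0,0,0.034],[0,0.0012,0,0,0,0.034],[0,0.0012,0,0,0,0.034],[0,0,0,0,0,0]]' && python3 -m jog '[[0,0.0012,0,0,0,0.034],[0,0.0012,0,0,0,0.034],[0,0,0,0,0,0],[0,0,0,0,0,0]]' && python3 -c "
from h import *
plan(.6025,-.0615,.17,-4.1);print(r.read_state()['ft_torque'])"
```

```text
t: 24.33
position: [0.6041, -0.0633, 0.1344]
orientation: [0.0, 0.992, 0.123, 0.001]
wrist_force: [3.6, 2.7, 5.3]
grip_width: 0.0166
grasp_force: 80.1
t: 24.67
position: [0.6041, -0.0641, 0.1344]
orientation: [0.0, 1.0, 0.02, 0.001]
wrist_force: [2.6, 2.2, 5.1]
grip_width: 0.0162
grasp_force: 80.1
t 24.6667 pos [ 0.6041 -0.0641  0.1344] yaw 2.3 tilt 0.13 j6 1.24 F [2.6 2.2 5.1] w 0.0162
turn -6.4 deg units z 0.0355 rows>= 1 | shift units [-0.0056 -0.0083 -0.1187] rows>= 1
[ 0.32980007 -0.45433249 -0.04283151]
```

```bash
for i in 1; do python3 -m jog '[[0,0.0008,0,0,0,0.02],[0,0,0,0,0,0.012],[0,0,0,0,0,0],[0,0,0,0,0,0]]'; python3 -c "
from h import *
plan(.6025,-.0615,.17,-4.1);print(r.read_state()['ft_torque'])"; python3 -m jog '[[0,0,0,0,0,0.012],[0,0,0,0,0,0.012],[0,0,0,0,0,0],[0,0,0,0,0,0]]'; python3 -c "
from h import *
plan(.6025,-.0615,.17,-4.1);print(r.read_state()['ft_torque'])"; done
```

```text
t: 25.0
position: [0.604, -0.0645, 0.1344]
orientation: [0.0, 1.0, -0.03, 0.001]
wrist_force: [3.1, 1.7, 5.5]
grip_width: 0.0165
grasp_force: 80.1
t 25.0 pos [ 0.604  -0.0645  0.1344] yaw -3.4 tilt 0.13 j6 1.34 F [3.1 1.7 5.5] w 0.0165
turn -0.7 deg units z 0.0036 rows>= 1 | shift units [-0.0055 -0.0094 -0.1187] rows>= 1
[ 0.30936619 -0.31461078 -0.05097313]
t: 25.33
position: [0.604, -0.0647, 0.1344]
orientation: [0.001, 0.998, -0.068, 0.001]
wrist_force: [2.7, 2.2, 4.9]
grip_width: 0.0168
grasp_force: 80.1
t 25.3333 pos [ 0.604  -0.0647  0.1344] yaw -7.8 tilt 0.14 j6 1.42 F [2.7 2.2 4.9] w 0.0168
turn 3.7 deg units z -0.0204 rows>= 1 | shift units [-0.0055 -0.0102 -0.1187] rows>= 1
[ 0.13687651 -0.38106282 -0.08375648]
```

```bash
for i in 1; do python3 -m jog '[[0,0,0,0,0,0.012],[0,0,0,0,0,0.012],[0,0,0,0,0,0],[0,0,0,0,0,0]]'; python3 -c "
from h import *
plan(.6025,-.0615,.17,-4.1);print(r.read_state()['ft_torque'])";  python3 -m jog '[[0,0,0,0,0,0.012],[0,0,0,0,0,0.012],[0,0,0,0,0,0],[0,0,0,0,0,0]]'; python3 -c "
from h import *
plan(.6025,-.0615,.17,-4.1);print(r.read_state()['ft_torque'])"; done
```

```text
t: 25.67
position: [0.6042, -0.0647, 0.1344]
orientation: [0.001, 0.995, -0.104, 0.001]
wrist_force: [2.7, 0.7, 5.2]
grip_width: 0.0166
grasp_force: 80.2
t 25.6667 pos [ 0.6042 -0.0647  0.1344] yaw -12.0 tilt 0.17 j6 1.49 F [2.7 0.7 5.2] w 0.0166
turn 7.9 deg units z -0.0438 rows>= 2 | shift units [-0.006  -0.0102 -0.1186] rows>= 1
[ 0.05207833 -0.43403574  0.64833914]
t: 26.0
position: [0.6041, -0.0648, 0.1344]
orientation: [0.001, 0.99, -0.14, 0.001]
wrist_force: [2.8, 0.5, 5.6]
grip_width: 0.0167
grasp_force: 91.8
t 26.0 pos [ 0.6041 -0.0648  0.1344] yaw -16.1 tilt 0.2 j6 1.56 F [2.8 0.5 5.6] w 0.0167
turn 12.0 deg units z -0.0665 rows>= 2 | shift units [-0.0057 -0.0102 -0.1187] rows>= 1
[ 0.08644409 -0.39471474  2.48837194]
```

```bash
python3 -m jog '[[0,0,0,0,0,-0.03],[0,0,0,0,0,-0.031],[0,0,0,0,0,0],[0,0,0,0,0,0]]'; python3 -c "
from h import *
plan(.6025,-.0615,.17,-4.1);print(r.read_state()['ft_torque'])"; python3 -m jog '[[0,0,0,0,0,0],[0,0,0,0,0,0],[0,0,0,0,0,0],[0,0,0,0,0,0]]' 0.45 && python3 -m jog '[[0,0,-0.05,0,0,0],[0,0,-0.1,0,0,0],[0,0,-0.1,0,0,0],[0,0,-0.1,0,0,0],[0,0,-0.1,0,0,0],[-0.13,0,0,0,0,0],[-0.13,0,0,0,0,0],[-0.13,0,0,0,0,0],[-0.13,0,0,0,0,0],[-0.13,0,0,0,0,0],[0,0,0,0,0,0],[0,0,0,0,0,0]]'
python3 - <<'E'
from h import *
c=cap('top');np.savez('top6.npz',**c);g=c['image'].max(2);k=np.zeros(g.shape,bool);k[225:330,270:445]=1
for m in comps(k&(g<62),60):
    v,u=np.nonzero(m);z=.1335 if v.mean()<275 else .0615;print((u.mean().round(1),v.mean().round(1)),m.sum(),*sil(c,m,z))
s=cap('side')
A=cv2.resize(c['image'][225:330,265:445,::-1],None,fx=3,fy=3,interpolation=cv2.INTER_CUBIC);B=cv2.resize(s['image'][180:330,270:450,::-1],(540,450)[0:2]);B=B[:280]
cv2.imwrite('pics/t6.png',np.vstack([A,B]))
plan(.4287,-.1148,.2,54.1)
E
```

```text
t: 26.33
position: [0.6036, -0.0648, 0.1344]
orientation: [0.001, 0.999, -0.047, 0.001]
wrist_force: [-0.0, 0.9, 7.4]
grip_width: 0.0167
grasp_force: 80.2
t 26.3333 pos [ 0.6036 -0.0648  0.1344] yaw -5.4 tilt 0.11 j6 1.38 F [-0.   0.9  7.4] w 0.0167
turn 1.3 deg units z -0.0071 rows>= 1 | shift units [-0.0044 -0.0107 -0.1187] rows>= 1
[-0.02071968 -0.24472097  0.02969979]
t: 26.67
position: [0.6027, -0.0642, 0.1327]
orientation: [-0.0, 0.999, -0.048, -0.001]
wrist_force: [0.1, -0.6, 0.4]
grip_width: 0.0383
grasp_force: 0.0
t: 27.67
position: [0.4075, -0.0447, 0.2685]
orientation: [0.0, 0.999, -0.049, 0.0]
wrist_force: [1.3, -1.1, 0.3]
grip_width: 0.0384
grasp_force: 0.0
(np.float64(339.4), np.float64(245.0)) 187 [ 0.599  -0.0663] [600.5 -66.4] 174.3 [16.5 97.7] 85.5
(np.float64(332.2), np.float64(314.6)) 208 [ 0.4166 -0.0422] [427.6 -53.3] 71.7 [ 61.7 140. ] 69.6
(np.float64(420.9), np.float64(308.4)) 184 [ 0.4261 -0.291 ] [ 427.  -291.3] 94.8 [19.3 92.6] 6.1
t 27.7667 pos [ 0.41   -0.0455  0.2688] yaw -5.6 tilt 0.1 j6 1.29 F [ 0.8  0.5 -0.1] w 0.0383
turn 59.7 deg units z -0.3316 rows>= 9 | shift units [-0.1507  0.1856  0.2295] rows>= 3
```

View pics/t6.png

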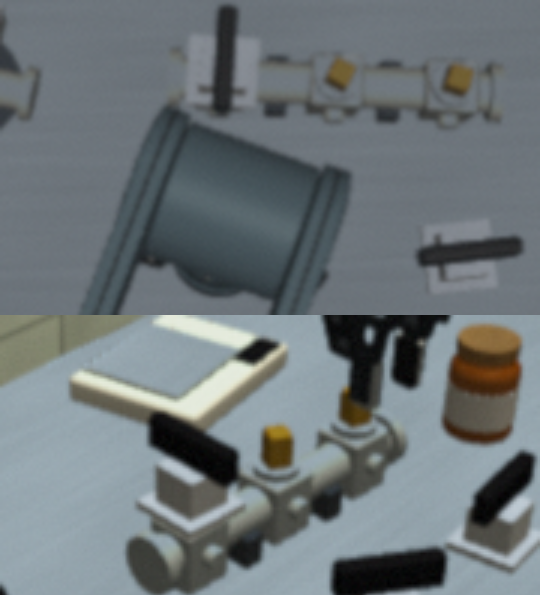

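The picture shows handle_0 fully down on the left stem, its bar across the pipe at crop (225,60) in the upper panel. Next is handle_1.

```bash
python3 -m jog '[[0,0,0,0,0,-0.0368],[0,0,0,0,0,-0.0368],[0,0,0,0,0,-0.0368],[0,0,0,0,0,-0.0368],[0,0,0,0,0,-0.0368],[0,0,0,0,0,-0.0368],[0,0,0,0,0,-0.0368],[0,0,0,0,0,-0.0368],[0,0,0,0,0,-0.0368],[0,0,0,0,0,0]]' 0.65
python3 - <<'E'
from h import *
plan(.429,-.114,.060,54.1)
for n,roi,T in(('side',(330,440,235,310),150),('top',(330,445,285,330),80)):
    c=cap(n);g=c['image'].max(2);k=np.zeros(g.shape,bool);k[roi[2]:roi[3],roi[0]:roi[1]]=1
    for m in comps(k&(g<62),T):
        v,u=np.nonzero(m);print(n,(u.mean().round(1),v.mean().round(1)),m.sum(),*sil(c,m,.0615))
E
```

```text
t: 28.6
position: [0.4107, -0.0455, 0.2681]
orientation: [-0.0, 0.89, 0.456, -0.0]
wrist_force: [-0.1, -0.3, 0.4]
grip_width: 0.0552
grasp_force: 0.0
t 28.6 pos [ 0.4107 -0.0455  0.2681] yaw 54.3 tilt 0.02 j6 0.24 F [-0.1 -0.3  0.4] w 0.0552
turn -0.2 deg units z 0.001 rows>= 1 | shift units [-0.1489  0.1835  0.6935] rows>= 6
side (np.float64(399.0), np.float64(265.7)) 446 [ 0.4252 -0.1073] [ 423.5 -107.7] 61.5 [ 50.7 105.4] 55.5
top (np.float64(420.9), np.float64(308.4)) 184 [ 0.4261 -0.2912] [ 427.  -291.3] 94.6 [19.3 92.6] 6.1
top (np.float64(341.9), np.float64(318.3)) 157 [ 0.4056 -0.069 ] [406.1 -81.9] 87.6 [61.2 92.2] 88.2
```

Handle_1 has not moved (side pixel 399,265.7).

```bash
python3 -m jog '[[-0.0745,0.0918,0,0,0,0],[-0.0744,0.0917,0,0,0,0],[0,0,0,0,0,0],[0,0,0,0,0,0]]' && python3 -c "
from h import *
plan(.429,-.114,.060,54.1)"
```

```text
t: 29.03
position: [0.4283, -0.1151, 0.2679]
orientation: [-0.0, 0.892, 0.452, -0.0]
wrist_force: [-0.6, 0.9, -0.1]
grip_width: 0.0554
grasp_force: 0.0
t 29.0333 pos [ 0.4283 -0.1151  0.2679] yaw 53.7 tilt 0.04 j6 0.12 F [-0.6  0.9 -0.1] w 0.0554
turn 0.4 deg units z -0.0021 rows>= 1 | shift units [4.50e-03 3.00e-04 6.93e-01] rows>= 6
```

```bash
python3 -m jog '[[0.0035,0,0.0866,0,0,0],[0,0,0.0866,0,0,0],[0,0,0.0866,0,0,0],[0,0,0.0866,0,0,0],[0,0,0.0866,0,0,0],[0,0,0.0866,0,0,0],[0,0,0.0866,0,0,0],[0,0,0.0866,0,0,0],[0,0,0,0,0,0],[0,0,0,0,0,0],[0,0,0,0,0,0]]' && python3 -m jog '[[0,0,0,0,0,0],[0,0,0,0,0,0],[0,0,0,0,0,0],[0,0,0,0,0,0],[0,0,0,0,0,0],[0,0,0,0,0,0],[0,0,0,0,0,0],[0,0,0,0,0,0]]' 0 80 && python3 -m jog '[[0,0,-0.03,0,0,0],[0,0,-0.07,0,0,0],[0,0,-0.1,0,0,0],[0,0,-0.1,0,0,0],[0,0,-0.1,0,0,0],[0,0,-0.09,0,0,0],[0,0,0,0,0,0],[0,0,0,0,0,0]]' && python3 -c "
from h import *
plan(.5908,-.1736,.205,63)"
```

```text
t: 29.95
position: [0.4289, -0.1126, 0.0615]
orientation: [0.0, 0.891, 0.454, 0.0]
wrist_force: [-0.3, -0.6, 0.9]
grip_width: 0.0555
grasp_force: 0.0
t: 30.62
position: [0.4289, -0.113, 0.0617]
orientation: [0.001, 0.891, 0.454, 0.001]
wrist_force: [-1.8, 0.9, 6.5]
grip_width: 0.0163
grasp_force: 78.4
t: 31.28
position: [0.4288, -0.1131, 0.2091]
orientation: [0.002, 0.891, 0.454, 0.001]
wrist_force: [0.2, 0.9, -4.4]
grip_width: 0.0164
grasp_force: 78.7
t 31.2833 pos [ 0.4288 -0.1131  0.2091] yaw 54.0 tilt 0.23 j6 0.12 F [ 0.2  0.9 -4.4] w 0.0164
turn 9.0 deg units z -0.0499 rows>= 2 | shift units [0.0656 0.5726 0.0161] rows>= 5
```

```bash
python3 -m jog '[[0,0,0,0,0,-0.025],[0,0,0,0,0,-0.025],[0.0097,0.0818,0,0,0,0],[0.0097,0.0818,0,0,0,0],[0.0097,0.0818,0,0,0,0],[0.0097,0.0818,0,0,0,0],[0.0097,0.0818,0,0,0,0],[0.0097,0.0818,0,0,0,0],[0.0097,0.0818,0,0,0,0],[0,0,0,0,0,0],[0,0,0,0,0,0],[0,0,0,0,0,0]]' && python3 -m jog '[[0,0,0.05,0,0,0],[0,0,0.045,0,0,0],[0,0,0,0,0,0],[0,0,0,0,0,0],[0,0,0,0,0,0]]'
python3 - <<'E'
from h import *
plan(.5912,-.1729,.17,63)
s=r.read_state()['position']
c=cap('side');u0,v0=290,140
I=cv2.resize(c['image'][v0:v0+120,u0:u0+150,::-1],None,fx=5,fy=5,interpolation=cv2.INTER_CUBIC)
a=np.radians(63);X=np.array([np.cos(a),np.sin(a),0]);Y=np.array([-np.sin(a),np.cos(a),0])
cen=s-.0008*X;cen[2]=s[2]-.0625
pts=[cen+X*sx*.033+Y*sy*.033 for sx,sy in((1,1),(1,-1),(-1,-1),(-1,1))]+[cen+X*t*.048+[0,0,h] for t in(-1,1) for h in (.045,.078)]
print(((proj(c,pts)-[u0,v0]+.5)*5).round(0).tolist())
print('stem',((proj(c,[[.5908,-.1736,.106],[.5908,-.1736,.072]])-[u0,v0]+.5)*5).round(0).tolist())
cv2.imwrite('pics/s7.png',I)
E
```

```text
t: 32.28
position: [0.589, -0.1718, 0.2052]
orientation: [-0.002, 0.853, 0.523, -0.001]
wrist_force: [0.5, 0.4, -3.9]
grip_width: 0.0166
grasp_force: 79.4
t: 32.7
position: [0.5902, -0.1724, 0.1796]
orientation: [0.0, 0.853, 0.523, 0.0]
wrist_force: [0.5, -0.8, -3.0]
grip_width: 0.0164
grasp_force: 79.2
t 32.7 pos [ 0.5902 -0.1724  0.1796] yaw 63.0 tilt 0.01 j6 0.01 F [ 0.5 -0.8 -3. ] w 0.0164
turn -0.0 deg units z 0.0002 rows>= 1 | shift units [-0.      0.0039  0.0319] rows>= 1
[[337.0, 410.0], [285.0, 352.0], [395.0, 330.0], [451.0, 387.0], [454.0, 279.0], [458.0, 222.0], [287.0, 310.0], [289.0, 253.0]]
stem [[365.0, 386.0], [362.0, 440.0]]
```

View pics/s7.png

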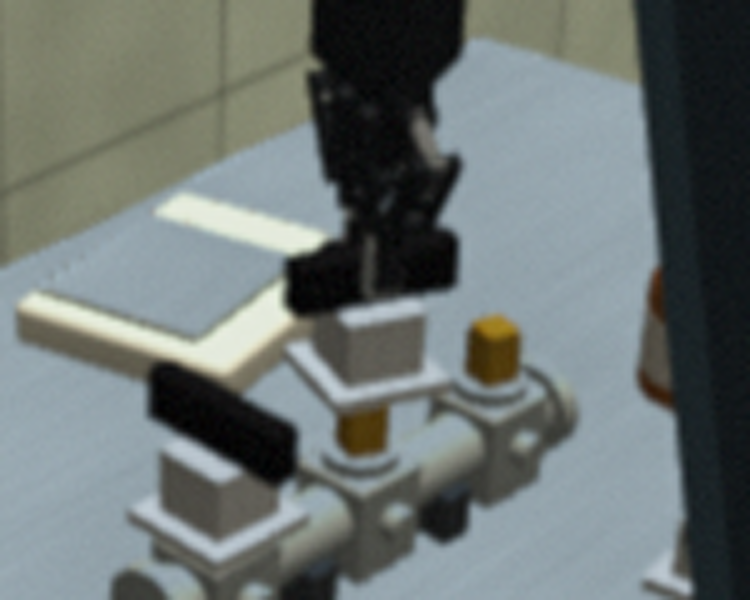

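The handle's flange corners match the prediction to within 2 crop px, and the stem column at about 361 matches 362. So I lower it.

```bash
python3 -m jog '[[0,0.002,0.02,0,0,0],[0,0,0.02,0,0,0],[0,0,0,0,0,0]]' && python3 -m jog '[[0,0,0.01,0,0,0],[0,0,0.01,0,0,0],[0,0,0,0,0,0]]'&& python3 -m jog '[[0,0,0.01,0,0,0],[0,0,0.01,0,0,0],[0,0,0,0,0,0]]'
```

```text
t: 33.0
position: [0.5904, -0.1725, 0.1657]
orientation: [-0.001, 0.853, 0.523, -0.0]
wrist_force: [-0.8, 0.2, -3.9]
grip_width: 0.0166
grasp_force: 79.4
t: 33.25
position: [0.5916, -0.1732, 0.1608]
orientation: [0.001, 0.853, 0.523, 0.0]
wrist_force: [2.4, -1.3, -3.9]
grip_width: 0.0163
grasp_force: 79.4
t: 33.5
position: [0.5917, -0.1732, 0.1548]
orientation: [0.001, 0.853, 0.523, 0.0]
wrist_force: [3.8, -0.7, -4.2]
grip_width: 0.0164
grasp_force: 79.3
```

```bash
python3 -m jog '[[0,0,0.015,0,0,0],[0,0,0.015,0,0,0],[0,0,0,0,0,0]]' && python3 -m jog '[[0,0,0.015,0,0,0],[0,0,0.015,0,0,0],[0,0,0.015,0,0,0],[0,0,0,0,0,0],[0,0,0,0,0,0]]' && python3 -m jog '[[0,0,0,0,0,0.034],[0,0,0,0,0,0.034],[0,0,0,0,0,0.034],[0,0,0,0,0,0.034],[0,0,0,0,0,0.034],[0,0,0,0,0,0.034],[0,0,0,0,0,0.034],[0,0,0,0,0,0.034],[0,0,0,0,0,0.034],[0,0,0,0,0,0],[0,0,0,0,0,0]]' && python3 -c "
from h import *
plan(.5912,-.1729,.17,-12);print(r.read_state()['ft_torque'])"
```

```text
t: 33.75
position: [0.5916, -0.1732, 0.1454]
orientation: [0.001, 0.853, 0.523, 0.0]
wrist_force: [3.7, -2.9, -4.6]
grip_width: 0.0164
grasp_force: 79.1
t: 34.17
position: [0.5917, -0.1733, 0.1337]
orientation: [0.001, 0.853, 0.523, 0.001]
wrist_force: [1.5, -2.6, 6.8]
grip_width: 0.0162
grasp_force: 80.9
t: 35.08
position: [0.5919, -0.1729, 0.1337]
orientation: [0.0, 0.998, 0.069, 0.001]
wrist_force: [2.4, -1.1, 7.5]
grip_width: 0.0166
grasp_force: 80.9
t 35.0833 pos [ 0.5919 -0.1729  0.1337] yaw 7.9 tilt 0.14 j6 0.97 F [ 2.4 -1.1  7.5] w 0.0166
turn -19.9 deg units z 0.1108 rows>= 3 | shift units [-0.0019  0.0006 -0.1209] rows>= 1
[-0.35304013 -0.463508    0.01544925]
```

```bash
python3 -m jog '[[0,0,0,0,0,0.03],[0,0,0,0,0,0.03],[0,0,0,0,0,0.03],[0,0,0,0,0,0],[0,0,0,0,0,0]]' && python3 -c "
from h import *
plan(.5912,-.1729,.17,-12);print(r.read_state()['ft_torque'])"; python3 -m jog '[[0,0,0,0,0,0.012],[0,0,0,0,0,0.012],[0,0,0,0,0,0],[0,0,0,0,0,0]]' && python3 -c "
from h import *
plan(.5912,-.1729,.17,-5.2);print(r.read_state()['ft_torque'])"
```

```text
t: 35.5
position: [0.5917, -0.1732, 0.1337]
orientation: [0.001, 0.997, -0.072, 0.001]
wrist_force: [2.1, -1.7, 8.5]
grip_width: 0.0163
grasp_force: 80.9
t 35.5 pos [ 0.5917 -0.1732  0.1337] yaw -8.3 tilt 0.14 j6 1.25 F [ 2.1 -1.7  8.5] w 0.0163
turn -3.7 deg units z 0.0208 rows>= 1 | shift units [-0.0017 -0.0004 -0.1209] rows>= 1
[-0.46888239 -0.31804446 -0.03429075]
t: 35.83
position: [0.5915, -0.1734, 0.1337]
orientation: [0.001, 0.994, -0.109, 0.001]
wrist_force: [1.1, -2.3, 7.7]
grip_width: 0.0166
grasp_force: 81.4
t 35.8333 pos [ 0.5915 -0.1734  0.1337] yaw -12.5 tilt 0.15 j6 1.32 F [ 1.1 -2.3  7.7] w 0.0166
turn 7.3 deg units z -0.0404 rows>= 2 | shift units [-0.001  -0.0014 -0.1209] rows>= 1
[-0.65079313 -0.1945208   0.74824912]
```

```bash
python3 -m jog '[[0,0,0,0,0,-0.02],[0,0,0,0,0,-0.019],[0,0,0,0,0,0],[0,0,0,0,0,0]]'; python3 -m jog '[[0,0,0,0,0,0],[0,0,0,0,0,0],[0,0,0,0,0,0],[0,0,0,0,0,0]]' 0.45 && python3 -m jog '[[0,0,-0.05,0,0,0],[0,0,-0.1,0,0,0],[0,0,-0.1,0,0,0],[0,0,-0.1,0,0,0],[0,0,-0.1,0,0,0],[-0.13,0,0,0,0,0],[-0.13,0,0,0,0,0],[-0.13,0,0,0,0,0],[-0.13,0,0,0,0,0],[0,0,0,0,0,0],[0,0,0,0,0,0]]'
python3 - <<'E'
from h import *
c=cap('top');g=c['image'].max(2);k=np.zeros(g.shape,bool);k[225:330,270:445]=1
for m in comps(k&(g<62),60):
    v,u=np.nonzero(m);z=.1335 if v.mean()<275 else .0615;print((u.mean().round(1),v.mean().round(1)),m.sum(),*sil(c,m,z))
plan(.4265,-.290,.2,94.6)
E
```

```text
t: 36.17
position: [0.5911, -0.173, 0.1337]
orientation: [0.0, 0.999, -0.048, 0.0]
wrist_force: [-0.3, -1.8, 8.6]
grip_width: 0.0165
grasp_force: 81.1
t: 36.5
position: [0.5903, -0.1722, 0.1316]
orientation: [-0.001, 0.999, -0.048, -0.001]
wrist_force: [0.8, -0.1, 0.5]
grip_width: 0.0383
grasp_force: 0.0
t: 37.42
position: [0.4339, -0.157, 0.2675]
orientation: [-0.0, 0.999, -0.049, -0.0]
wrist_force: [1.2, -0.0, 0.6]
grip_width: 0.038
grasp_force: 0.0
(np.float64(339.4), np.float64(245.0)) 185 [ 0.5989 -0.0663] [600.5 -66.2] 174.1 [15.  97.8] 84.1
(np.float64(380.2), np.float64(239.6)) 125 [ 0.6107 -0.1781] [ 606.8 -178.7] 174.0 [13.7 67.1] 87.1
(np.float64(393.4), np.float64(301.5)) 678 [ 0.4481 -0.2149] [ 485.3 -234.2] 78.0 [140.1 194.8] 57.1
t 37.4667 pos [ 0.4356 -0.1577  0.2678] yaw -5.6 tilt 0.05 j6 1.08 F [ 1.2 -1.2  1.2] w 0.0384
turn 100.2 deg units z -0.5566 rows>= 15 | shift units [-0.4372 -0.0657  0.226 ] rows>= 4
```

```bash
python3 -m jog '[[0,0,0,0,0,-0.0371],[0,0,0,0,0,-0.0371],[0,0,0,0,0,-0.0371],[0,0,0,0,0,-0.0371],[0,0,0,0,0,-0.0371],[0,0,0,0,0,-0.0371],[0,0,0,0,0,-0.0371],[0,0,0,0,0,-0.0371]]' 0.65 && python3 -m jog '[[0,0,0,0,0,-0.0371],[0,0,0,0,0,-0.0371],[0,0,0,0,0,-0.0371],[0,0,0,0,0,-0.0371],[0,0,0,0,0,-0.0371],[0,0,0,0,0,-0.0371],[0,0,0,0,0,-0.0371],[0,0,0,0,0,0]]'
python3 - <<'E'
from h import *
c=cap('top');g=c['image'].max(2);k=np.zeros(g.shape,bool);k[225:345,350:470]=1
for m in comps(k&(g<62),60):
    v,u=np.nonzero(m);z=.1335 if v.mean()<275 else .0615;print((u.mean().round(1),v.mean().round(1)),m.sum(),*sil(c,m,z))
plan(.4265,-.290,.2,94.6)
E
```

```text
t: 38.13
position: [0.4373, -0.1581, 0.2672]
orientation: [-0.0, 0.913, 0.409, 0.0]
wrist_force: [-0.9, -0.5, 0.6]
grip_width: 0.0557
grasp_force: 0.0
t: 38.8
position: [0.4372, -0.1581, 0.2672]
orientation: [-0.0, 0.676, 0.737, 0.0]
wrist_force: [-0.5, -1.9, -0.8]
grip_width: 0.0554
grasp_force: 0.0
(np.float64(380.3), np.float64(239.1)) 120 [ 0.612  -0.1782] [ 608.2 -178.7] 173.7 [13.7 64.4] 87.1
(np.float64(395.5), np.float64(305.6)) 798 [ 0.4364 -0.2201] [ 465.7 -223. ] 55.2 [135.3 247.4] 57.3
t 38.85 pos [ 0.437  -0.158   0.2672] yaw 94.5 tilt 0.01 j6 -0.67 F [ 0.7  0.4 -0.9] w 0.0555
turn 0.1 deg units z -0.0004 rows>= 1 | shift units [-0.4358 -0.0703  0.224 ] rows>= 4
```

```bash
python3 -m jog '[[0.12,0,0,0,0,0],[0.12,0,0,0,0,0],[0.12,0,0,0,0,0],[0.12,0,0,0,0,0],[0,0,0,0,0,0],[0,0,0,0,0,0]]'
python3 - <<'E'
from h import *
c=cap('top');g=c['image'].max(2);k=np.zeros(g.shape,bool);k[225:345,360:470]=1
for m in comps(k&(g<62),60):
    v,u=np.nonzero(m);z=.1335 if v.mean()<275 else .0615;print((u.mean().round(1),v.mean().round(1)),m.sum(),*sil(c,m,z))
plan(.4265,-.290,.2,94.6)
E
```

```text
t: 39.35
position: [0.4247, -0.0126, 0.2676]
orientation: [0.0, 0.678, 0.735, 0.0]
wrist_force: [0.9, 0.5, 0.7]
grip_width: 0.0555
grasp_force: 0.0
(np.float64(380.0), np.float64(246.1)) 194 [ 0.5928 -0.1767] [ 593.2 -176.6] 175.1 [16.3 94.7] 87.0
(np.float64(420.9), np.float64(308.4)) 183 [ 0.4262 -0.2912] [ 427.  -291.3] 94.6 [19.3 92.6] 6.1
t 39.4 pos [ 0.4248 -0.0138  0.2676] yaw 94.6 tilt 0.05 j6 -0.38 F [ 0.3  0.5 -0.1] w 0.0558
turn -0.0 deg units z 0.0001 rows>= 1 | shift units [-0.9181 -0.0684  0.2259] rows>= 8
```

Handle_2 is unmoved and handle_1 sits well. I pick handle_2.

```bash
python3 -m jog '[[-0.0918,-0.0068,0.02,0,0,0],[-0.0918,-0.0068,0.02,0,0,0],[-0.0918,-0.0068,0.02,0,0,0],[-0.0918,-0.0068,0.02,0,0,0],[-0.0918,-0.0068,0.02,0,0,0],[-0.0918,-0.0068,0.02,0,0,0],[-0.0918,-0.0068,0.02,0,0,0],[-0.0918,-0.0068,0.02,0,0,0],[-0.0918,-0.0068,0.02,0,0,0],[-0.0918,-0.0068,0.02,0,0,0],[0,0,0,0,0,0],[0,0,0,0,0,0]]' && python3 -c "
from h import *
plan(.4265,-.290,.06,94.6)"
```

```text
t: 40.4
position: [0.4252, -0.2931, 0.2064]
orientation: [-0.001, 0.68, 0.733, -0.0]
wrist_force: [-1.4, 0.0, -0.1]
grip_width: 0.0553
grasp_force: 0.0
t 40.4 pos [ 0.4252 -0.2931  0.2064] yaw 94.3 tilt 0.09 j6 -0.89 F [-1.4  0.  -0.1] w 0.0553
turn 0.3 deg units z -0.0018 rows>= 1 | shift units [0.0094 0.0057 0.4882] rows>= 4
```

```bash
python3 -m jog '[[0.004,0.003,0.08,0,0,-0.001],[0,0,0.08,0,0,0],[0,0,0.08,0,0,0],[0,0,0.08,0,0,0],[0,0,0.08,0,0,0],[0,0,0.08,0,0,0],[0,0,0,0,0,0],[0,0,0,0,0,0],[0,0,0,0,0,0]]' && python3 -m jog '[[0,0,0,0,0,0],[0,0,0,0,0,0],[0,0,0,0,0,0],[0,0,0,0,0,0],[0,0,0,0,0,0],[0,0,0,0,0,0],[0,0,0,0,0,0],[0,0,0,0,0,0]]' 0 80 && python3 -m jog '[[0,0,-0.03,0,0,0],[0,0,-0.07,0,0,0],[0,0,-0.1,0,0,0],[0,0,-0.1,0,0,0],[0,0,-0.1,0,0,0],[0,0,-0.09,0,0,0],[0,0,0,0,0,0],[0,0,0,0,0,0]]' && python3 -c "
from h import *
plan(.5824,-.2826,.205,72)"
```

```text
t: 41.15
position: [0.4275, -0.2896, 0.0647]
orientation: [0.001, 0.677, 0.736, -0.0]
wrist_force: [0.0, -0.5, 0.6]
grip_width: 0.0554
grasp_force: 0.0
t: 41.82
position: [0.4272, -0.2896, 0.0646]
orientation: [0.001, 0.677, 0.736, -0.0]
wrist_force: [-1.8, 0.8, 6.8]
grip_width: 0.0167
grasp_force: 79.8
t: 42.48
position: [0.4274, -0.2895, 0.212]
orientation: [0.002, 0.677, 0.736, -0.0]
wrist_force: [-0.5, 1.1, -3.5]
grip_width: 0.0162
grasp_force: 79.0
t 42.4833 pos [ 0.4274 -0.2895  0.212 ] yaw 94.8 tilt 0.2 j6 -0.9 F [-0.5  1.1 -3.5] w 0.0162
turn -22.8 deg units z 0.1267 rows>= 4 | shift units [0.1816 0.4843 0.0247] rows>= 4
```

```bash
python3 -m jog '[[0,0,0,0,0,0.0317],[0,0,0,0,0,0.0317],[0,0,0,0,0,0.0317],[0,0,0,0,0,0.0316],[0,0,0,0,0,0]]' && python3 -m jog '[[0.0265,0.0684,0,0,0,0],[0.0265,0.0684,0,0,0,0],[0.0265,0.0684,0,0,0,0],[0.0265,0.0684,0,0,0,0],[0.0265,0.0684,0,0,0,0],[0.0265,0.0684,0,0,0,0],[0.0265,0.0684,0,0,0,0],[0,0,0.05,0,0,0],[0,0,0.04,0,0,0],[0,0,0,0,0,0],[0,0,0,0,0,0],[0,0,0,0,0,0]]'
python3 - <<'E'
from h import *
plan(.5812,-.281,.17,72)
s=r.read_state()['position']
c=cap('side');u0,v0=330,130
I=cv2.resize(c['image'][v0:v0+120,u0:u0+150,::-1],None,fx=5,fy=5,interpolation=cv2.INTER_CUBIC)
a=np.radians(72);X=np.array([np.cos(a),np.sin(a),0]);Y=np.array([-np.sin(a),np.cos(a),0])
cen=s-.0005*X;cen[2]=s[2]-.0646
pts=[cen+X*sx*.033+Y*sy*.033 for sx,sy in((1,1),(1,-1),(-1,-1),(-1,1))]
print(((proj(c,pts)-[u0,v0]+.5)*5).round(0).tolist())
print('stem',((proj(c,[[.581,-.2815,.106],[.581,-.2815,.072]])-[u0,v0]+.5)*5).round(0).tolist())
cv2.imwrite('pics/s8.png',I)
E
```

```text
t: 42.9
position: [0.4258, -0.288, 0.2082]
orientation: [-0.002, 0.81, 0.586, -0.0]
wrist_force: [1.4, 0.1, -3.3]
grip_width: 0.0168
grasp_force: 78.8
t: 43.9
position: [0.5804, -0.2805, 0.1831]
orientation: [-0.001, 0.809, 0.588, -0.0]
wrist_force: [0.7, -0.1, -2.1]
grip_width: 0.0163
grasp_force: 79.1
t 43.9 pos [ 0.5804 -0.2805  0.1831] yaw 72.1 tilt 0.06 j6 -0.31 F [ 0.7 -0.1 -2.1] w 0.0163
turn -0.1 deg units z 0.0003 rows>= 1 | shift units [-0.0008  0.0032  0.0437] rows>= 1
[[287.0, 390.0], [216.0, 341.0], [310.0, 313.0], [384.0, 361.0]]
stem [[297.0, 370.0], [292.0, 422.0]]
```

View pics/s8.png

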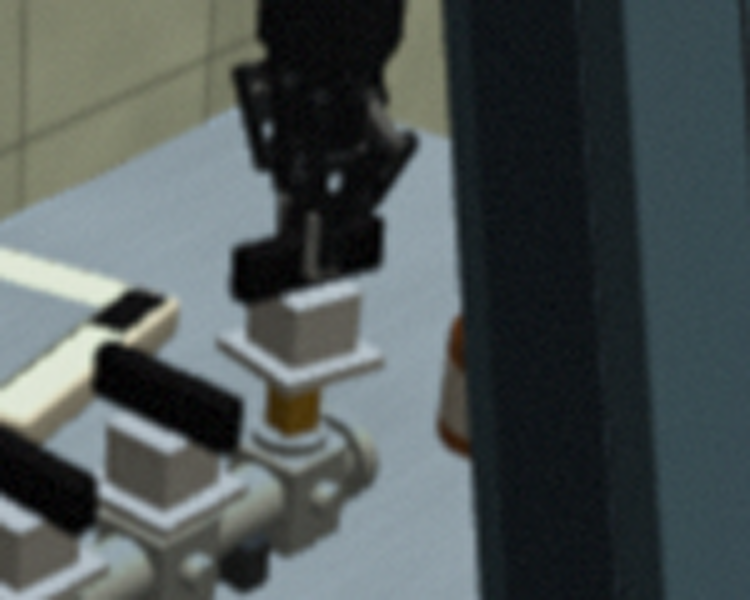

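Flange front corner at (289,390) matches the predicted (287,390), and the stem column is at about 293. I lower it.

```bash
python3 -m jog '[[0,0.002,0.02,0,0,0],[0,0,0.02,0,0,0],[0,0,0,0,0,0]]' && python3 -m jog '[[0,0,0.01,0,0,0],[0,0,0.01,0,0,0],[0,0,0,0,0,0]]'&& python3 -m jog '[[0,0,0.01,0,0,0],[0,0,0.01,0,0,0],[0,0,0,0,0,0]]'
```

```text
t: 44.2
position: [0.5809, -0.2807, 0.1704]
orientation: [-0.0, 0.809, 0.588, -0.0]
wrist_force: [-0.2, -0.9, -3.0]
grip_width: 0.0162
grasp_force: 79.2
t: 44.45
position: [0.5825, -0.2815, 0.1662]
orientation: [0.002, 0.809, 0.588, 0.001]
wrist_force: [3.7, -1.5, -1.4]
grip_width: 0.0164
grasp_force: 79.6
t: 44.7
position: [0.5829, -0.2823, 0.1608]
orientation: [0.003, 0.809, 0.588, 0.001]
wrist_force: [4.9, -4.2, 1.4]
grip_width: 0.0161
grasp_force: 79.8
```

```bash
python3 -m jog '[[-0.002,0.005,0.005,0,0,0],[0,0,0.015,0,0,0],[0,0,0.015,0,0,0],[0,0,0,0,0,0]]' && python3 -m jog '[[0,0,0.015,0,0,0],[0,0,0.015,0,0,0],[0,0,0,0,0,0]]'; python3 -c "
from h import *
plan(.5812,-.281,.135,72);print(r.read_state()['ft_torque'])"
```

```text
t: 45.03
position: [0.5832, -0.2825, 0.1482]
orientation: [0.001, 0.809, 0.588, 0.0]
wrist_force: [5.7, -4.6, -3.4]
grip_width: 0.0161
grasp_force: 79.1
t: 45.28
position: [0.5831, -0.2825, 0.1391]
orientation: [0.001, 0.809, 0.588, 0.0]
wrist_force: [5.6, -4.0, -3.1]
grip_width: 0.0167
grasp_force: 79.0
t 45.2833 pos [ 0.5831 -0.2825  0.1391] yaw 72.0 tilt 0.11 j6 -0.31 F [ 5.6 -4.  -3.1] w 0.0167
turn 0.0 deg units z -0.0001 rows>= 1 | shift units [ 0.0028 -0.0077  0.0136] rows>= 1
[-1.03837662 -1.27600771 -0.12473883]
```

```bash
python3 -m jog '[[-0.002,0.003,0.012,0,0,0],[0,0,0.005,0,0,0],[0,0,0,0,0,0],[0,0,0,0,0,0]]' && python3 -m jog '[[0,0,0,0,0,0.034],[0,0,0,0,0,0.034],[0,0,0,0,0,0.034],[0,0,0,0,0,0.034],[0,0,0,0,0,0.034],[0,0,0,0,0,0.034],[0,0,0,0,0,0.034],[0,0,0,0,0,0.034],[0,0,0,0,0,0.034],[0,0,0,0,0,0.034],[0,0,0,0,0,0],[0,0,0,0,0,0]]' && python3 -c "
from h import *
plan(.5812,-.281,.17,-12);print(r.read_state()['ft_torque'])"
```

```text
t: 45.62
position: [0.5834, -0.2827, 0.1364]
orientation: [0.001, 0.809, 0.588, 0.0]
wrist_force: [-0.3, -0.4, 10.8]
grip_width: 0.0164
grasp_force: 81.2
t: 46.62
position: [0.5836, -0.2828, 0.1364]
orientation: [0.001, 0.996, 0.094, 0.001]
wrist_force: [0.7, -0.6, 11.1]
grip_width: 0.0167
grasp_force: 81.1
t 46.6167 pos [ 0.5836 -0.2828  0.1364] yaw 10.8 tilt 0.11 j6 0.76 F [ 0.7 -0.6 11.1] w 0.0167
turn -22.8 deg units z 0.1266 rows>= 4 | shift units [-0.0087 -0.0041 -0.112 ] rows>= 1
[-0.44370676 -0.20105981 -0.03564226]
```

Handle_2 is seated (TCP 0.1364 against the expected 0.1366). I turn it on to the stop.

```bash
python3 -m jog '[[0,0,0,0,0,0.035],[0,0,0,0,0,0.035],[0,0,0,0,0,0.035],[0,0,0,0,0,0],[0,0,0,0,0,0]]' && python3 -c "
from h import *
plan(.5912,-.1729,.17,-12);print(r.read_state()['ft_torque'])"; python3 -m jog '[[0,0,0,0,0,0.012],[0,0,0,0,0,0.012],[0,0,0,0,0,0],[0,0,0,0,0,0]]' && python3 -c "
from h import *
plan(.5912,-.1729,.17,-5.2);print(r.read_state()['ft_torque'])"
```

```text
t: 47.03
position: [0.5831, -0.2832, 0.1363]
orientation: [0.001, 0.997, -0.071, 0.0]
wrist_force: [-0.1, -1.6, 12.0]
grip_width: 0.0157
grasp_force: 81.2
t 47.0333 pos [ 0.5831 -0.2832  0.1363] yaw -8.1 tilt 0.12 j6 1.09 F [-0.1 -1.6 12. ] w 0.0157
turn -3.9 deg units z 0.0216 rows>= 1 | shift units [-0.0499 -0.3652 -0.1129] rows>= 3
[-0.66236232  0.17806015 -0.02940403]
t: 47.37
position: [0.5828, -0.2834, 0.1363]
orientation: [0.001, 0.994, -0.107, 0.0]
wrist_force: [-0.5, -3.2, 11.6]
grip_width: 0.0163
grasp_force: 81.5
t 47.3667 pos [ 0.5828 -0.2834  0.1363] yaw -12.3 tilt 0.15 j6 1.16 F [-0.5 -3.2 11.6] w 0.0163
turn 7.1 deg units z -0.0395 rows>= 2 | shift units [-0.0055 -0.3691 -0.1131] rows>= 3
[-0.78878596  0.26634151  0.87648484]
```

The stop is reached (0.88 N m). I take back the play, release, retreat well clear and check everything.

```bash
python3 -m jog '[[0,0,0,0,0,-0.02],[0,0,0,0,0,-0.019],[0,0,0,0,0,0],[0,0,0,0,0,0]]'; python3 -m jog '[[0,0,0,0,0,0],[0,0,0,0,0,0],[0,0,0,0,0,0],[0,0,0,0,0,0]]' 0.45 && python3 -m jog '[[0,0,-0.05,0,0,0],[0,0,-0.1,0,0,0],[0,0,-0.1,0,0,0],[0,0,-0.1,0,0,0],[0,0,-0.1,0,0,0],[-0.13,0,0,0,0,0],[-0.13,0,0,0,0,0],[-0.13,0,0,0,0,0],[-0.13,0,0,0,0,0],[-0.13,0,0,0,0,0],[0,0,0,0,0,0],[0,0,0,0,0,0]]' && python3 -m jog '[[-0.08,0.1,0,0,0,0],[-0.08,0.1,0,0,0,0],[-0.08,0.1,0,0,0,0],[-0.08,0.1,0,0,0,0],[0,0,0,0,0,0]]'
python3 - <<'E'
from h import *
c=cap('top');s=cap('side');g=c['image'].max(2);k=np.zeros(g.shape,bool);k[220:275,215:460]=1
for m in comps(k&(g<62),60):
    v,u=np.nonzero(m);z=.1335 if u.mean()>300 else .0945;print((u.mean().round(1),v.mean().round(1)),m.sum(),*sil(c,m,z))
P=cloud(c)
for u,v in((339,245),(380,246),(420,247)): print(np.nanpercentile(P[v-3:v+4,u-1:u+2,2],50))
A=cv2.resize(c['image'][215:335,200:450,::-1],(750,360),interpolation=cv2.INTER_CUBIC);B=cv2.resize(s['image'][170:290,200:450,::-1],(750,360))[:240]
cv2.imwrite('pics/end.png',np.vstack([A,B]))
E
```

```text
t: 47.7
position: [0.5829, -0.2835, 0.1363]
orientation: [0.001, 0.999, -0.047, 0.0]
wrist_force: [-1.3, -1.8, 10.6]
grip_width: 0.0165
grasp_force: 81.1
t: 48.03
position: [0.5822, -0.2817, 0.1336]
orientation: [-0.001, 0.999, -0.047, -0.001]
wrist_force: [-0.6, 0.8, -0.1]
grip_width: 0.0385
grasp_force: 0.0
t: 49.03
position: [0.3873, -0.2635, 0.2698]
orientation: [-0.0, 0.999, -0.048, -0.0]
wrist_force: [0.4, 0.5, 0.3]
grip_width: 0.0387
grasp_force: 0.0
t: 49.45
position: [0.2791, -0.3799, 0.2696]
orientation: [0.001, 0.999, -0.049, -0.001]
wrist_force: [-0.6, -0.0, 0.5]
grip_width: 0.0382
grasp_force: 0.0
(np.float64(339.4), np.float64(245.2)) 179 [ 0.5985 -0.0662] [600.4 -66.2] 174.6 [14.7 97.6] 84.2
(np.float64(380.0), np.float64(246.0)) 193 [ 0.593  -0.1767] [ 593.2 -176.6] 175.0 [16.3 94.7] 87.0
(np.float64(419.9), np.float64(248.0)) 233 [ 0.5842 -0.2853] [ 584.5 -284.2] 174.9 [19.1 95. ] 86.2
(np.float64(249.1), np.float64(246.7)) 135 [0.6095 0.1846] [610.1 183.6] 73.5 [18.6 64.6] 74.2
0.14983780795724
0.15133970305569222
0.15069185583502875
```

View pics/end.png

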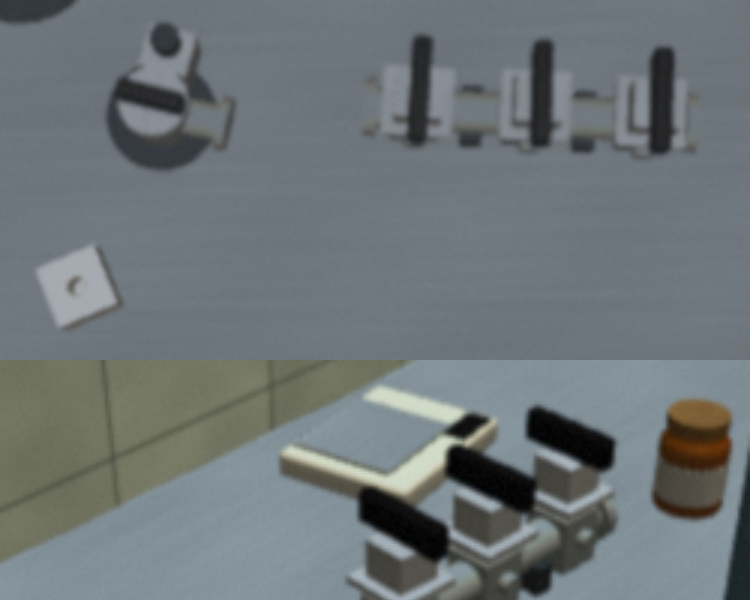

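The picture shows the pin in the coupling at (165,42). The three bars, at (421,90), (542,93) and (663,100), are parallel across the pipe, with their tops at 0.150 m as they should be when seated. I hand it in.

```bash
python3 -c "
from station import r
print(r.sign_off())"
```

```text
the job is handed in; nothing more can be done
None
```

The job is handed in after about 50 s of robot time: the collar is turned over the foot hole with the pin fully home, all three handles are seated with their valves turned clockwise to the stop and bars across the pipe, and I kept clear of the jars.

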